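# Clear the bench and unbox the inspection camera

### The arm

A 6-joint arm with a two-finger parallel gripper is mounted at the origin on the work surface. World frame = base frame: x ahead of the robot, y to its left, z up, the work surface at z = 0. Lengths are in m, angles in rad, forces in N, time in s.
With the tool pointing down it reaches from about 0.375 to 0.9 m from the base axis. Payload 3.1 kg.
Tool frame: the origin (TCP) lies between the finger pads; the fingertips stand 22 mm ahead of it and the grasp point (between the pads) lies 3 mm ahead of it (bot.finger_overhang is the distance from the TCP to the fingertips, in m); z points along the fingers, y is the line along which they close (so a half turn about z gives the same grasp; the last joint's range is limited). The gripper opens to 87 mm and grips with 3 to 60 N. Pads are 19 mm wide; open, the fingers measure 117 mm over their backs; the gripper's body (75 mm by 190 mm) begins 51 mm behind the grasp point.
Start: joints at [0.959, 0.527, 1.433, -0, 1.181, -0.178], TCP at [0.263, 0.567, 0.245] pointing down, gripper open.
Joint ranges: [-3.08, 3.08], [-0.75, 2.2], [0.22, 2.44], [-1.43, 4.57], [0, 2.65], [-2.85, 2.85]. Speed limits (rad/s): [2.79, 2.79, 3.14, 3.14, 3.14, 3.14].

### API

Orientations are given as a unit quaternion [x, y, z, w].
In Python, from cell import bot, optics gives the robot as it stands.
- The arm moves only by the tool arm_command, never from a script. Its argument "rows" is a list of rows, each a list of 5 numbers: the shift along the tool's x, y, z in mm, then the turn about the tool's z in degrees, then the gripper command: -1 is shut, 1 is fully open, values between are in proportion. A call has 1 to 8 rows; each row is the pose to reach, as a shift and turn from the pose commanded when the call began, along the tool's axes at that moment; what a row does not reach only later rows make up. A row lasts 1/12 s, in which the tool goes at most 41.7 mm and 7.16 degrees, less where a joint would pass 70% of its speed; a pose out of reach is approached as far as the arm can. A call with a gripper value outside its range is refused whole. The fingers move at their own pace and stop on an object; "grip_force" is the grip in N (left out, the last holds). Time passes only in rows, so rows that repeat a pose let the fingers close. It gives the time, the measured TCP pose, the force, the opening and the grip force at its end, in the units of the state.
- bot.state(): the state, without advancing time (a new reading comes with each control period).
- optics.read_camera(name): name is "side" or "top"; returns the picture (400x640x3 uint8, red, green, blue); there is no depth.
- optics.camera_model(name): a dict with "intrinsics" (3x3 intrinsics, pixels), "xyz" and "rotation" of the camera in the world. Camera axes: x right, y down, z forward; pixel columns grow to the right and rows downward; lengths in m; the calibration is good to about 2 mm. A picture is of the moment at which its call begins. camera_model takes no time and is no camera call.
- bot.job_done(): hands the job in; it is judged then, once.
The state is a dict: "t": time; "q": joint angles; "qvel": joint speeds; "effort": joint torques, N m; "tool_pos": TCP position; "eef_rot": TCP orientation; "force": force on the tool from outside, world axes, zero at the start; "moment": the same for the moment, N m; "width": finger opening in m; "gripper_force": force on a finger pad.
Only numpy, scipy, OpenCV 4.12 (cv2) and the standard library are available. Lean on these libraries where they do the work, as an engineer would, in place of code of your own. Each camera call takes 0.05 s, during which the arm holds its last target. There are 200 camera calls.

### The job

First clear every scrap of foam, paper, cardboard and plywood off the bench into the grey bin; then push the toe clamp fully home so that it holds the instrument box's base down, draw the tight lid straight up off it without shifting the base, and stand the lid flat in the yellow tray, bar upwards. Next put the foam packing block from the box into the bin too, and only then take the camera out of the box and stand it upright on the blue mat. Leave the base clamped, and leave the circuit board, mug, tape, screwdriver and multimeter where they are.

Things in the scene. Friction and masses are not known exactly. Their poses are not given: they have to be found in the camera images.
- mat: Blue antistatic work mat fixed to the bench, 240 mm (its x) x 340 mm (its y), 3 mm thick; origin at the centre of its underside, z up. The loose debris and the circuit board start on it.
- bin: Grey open-topped waste bin, fixed to the bench, 200 mm (its x) x 160 mm (its y) x 115 mm high, walls and floor 5 mm; origin at the centre of its underside, z up. It stands at the left or the right of the mat, the instrument box on the other side.
- tray: Yellow shallow tray for the lid, fixed, 120 mm (its x) x 150 mm (its y), floor 4 mm thick, rim 4 mm wide reaching 10 mm above the bench; inside 112 x 142 mm; origin at the centre of its underside, z up.
- cradle_mid (a point): Centre of the top of the aluminium cradle plate (fixed to the bench, 6 mm thick), under the middle of the instrument box; z up. On its -x side a fixed steel lip overhangs the box's foot flange; on its +x side is the sliding toe clamp, whose red post stands beyond the box, on this point's x axis. Guide blocks locate the foot within 2 mm.
- toe (a joint): Toe clamp slide (m): 0 = fully drawn back, 0.030 = fully home, its steel tongue over the foot flange of the box so that the base cannot rise. Grows as the post moves along the cradle's -x (towards the box). Friction about 1.5 N; it stays where it is left.
- toe_post (a point): Point on the toe clamp's upright red post, 70 mm above the bench and 21 mm below the post's top. The post is 20 mm along the cradle's x and 16 mm along its y, standing free from 31 to 91 mm above the bench; axes as the cradle's. Drawn back, it stands 125 mm from the centre of the box, home 95 mm.
- case_mid (a point): Middle of the instrument box's grey base, 33 mm above the underside of its foot; axes as the cradle's at the start. Foot flange 96 mm (x) x 112 mm (y) x 4 mm, its underside 6 mm above the bench; above it an open-topped box 57 x 91 mm outside, 51 x 85 mm inside, walls 3 mm, rim 68 mm above the bench. Mass 0.25 kg. Sprung rubber pads on its long sides grip the lid for its first 40 mm of rise; unclamped, the base's clamp side lifts a few mm with it.
- lid_grip (a point): Centre of the orange grip bar on top of the white telescoping lid (bar 20 mm along x, 60 mm along y, 40 mm high). The lid is a box open below, 66 mm (x) x 100 mm (y) outside, 104 mm high without the bar, its lower rim 124 mm below this point; 0.15 kg. It fits over the base, down to the flange, with about 1.5 mm play per side in x and 1 mm in y; drag about 5 to 8 N. It must rise 100 mm to clear the contents, which stand to 106 mm above the bench. z up.
- scope_mid (a point): Centre, half-way up, of the inspection camera: dark steel upright cylinder 32 mm in diameter and 96 mm high with a foot 42 mm in diameter and 12 mm high, blue band near the top; about 0.15 kg. It starts upright inside the box, towards the box's -y end, its top 38 mm above the base's rim. Its z is its axis, up.
- packing_mid (a point): Centre of the white foam packing block, 36 mm (x) x 28 mm (y) x 96 mm (z). It starts upright inside the box beside the camera, towards the box's +y end, its top 38 mm above the base's rim; 25 g. It is debris.
- foam_mid (a point): Centre, half-way up, of a piece of debris: white foam block; 80 x 40 x 38 mm (its x, y, z), 20 to 60 g. Starts on the mat with z up; may be absent.
- channel_mid (a point): Centre, half-way up, of a piece of debris: dark grey foam edge channel, U-shaped with its 16 mm wide groove along x in its +z side; 75 x 44 x 36 mm (its x, y, z), 20 to 60 g. Starts on the mat with z up; may be absent.
- ball_mid (a point): Centre, half-way up, of a piece of debris: crumpled paper ball, lumpy, does not roll readily; 60 x 50 x 48 mm (its x, y, z), 20 to 60 g. Starts on the mat with z up; may be absent.
- wad_mid (a point): Centre, half-way up, of a piece of debris: folded brown corrugated-cardboard wad; 85 x 34 x 32 mm (its x, y, z), 20 to 60 g. Starts on the mat with z up; may be absent.
- offcut_mid (a point): Centre, half-way up, of a piece of debris: plywood offcut with a step: 36 mm high from x = -34 to +8 mm, only 20 mm high beyond that; 68 x 36 x 36 mm (its x, y, z), 20 to 60 g. Starts on the mat with z up; may be absent.
- board: Green circuit board with a heat sink, 70 x 55 mm, 22 mm high, lying on the mat, wanted: not debris. z up. Origin at the centre of its underside. Bystander.
- mug: Blue mug, 76 mm across, 90 mm high. Origin at the centre of its underside. Bystander.
- tape: Yellow ring of tape, 90 mm across, 24 mm high. Origin at the centre of its underside. Bystander.
- driver: Screwdriver, 160 mm long. Origin at the tool's underside. Bystander.
- meter: Orange multimeter, 130 x 70 x 35 mm. Origin at the centre of its underside. Bystander.
There are look-alikes about, which are no part of the job. Of the things that look like the tray, the larger one is meant. Leave any purple look-alike of the part that bears foam_mid alone.

How it is judged:
On the way, in this order (a step that is already met when the one before it is completed fails the run):
1. all scraps from the bench are in the bin, the lid still on the box (x of foam_mid in the frame of bin between -0.095 and 0.095 m and y of foam_mid in the frame of bin between -0.075 and 0.075 m and z of foam_mid in the frame of bin between 0 and 0.125 m and x of channel_mid in the frame of bin between -0.095 and 0.095 m and y of channel_mid in the frame of bin between -0.075 and 0.075 m and z of channel_mid in the frame of bin between 0 and 0.125 m and x of ball_mid in the frame of bin between -0.095 and 0.095 m and y of ball_mid in the frame of bin between -0.075 and 0.075 m and z of ball_mid in the frame of bin between 0 and 0.125 m and x of wad_mid in the frame of bin between -0.095 and 0.095 m and y of wad_mid in the frame of bin between -0.075 and 0.075 m and z of wad_mid in the frame of bin between 0 and 0.125 m and x of offcut_mid in the frame of bin between -0.095 and 0.095 m and y of offcut_mid in the frame of bin between -0.075 and 0.075 m and z of offcut_mid in the frame of bin between 0 and 0.125 m and horizontal distance between lid_grip and case_mid below 0.008 m and height (world z) of lid_grip below 0.145 m), for 0.2 s.
2. the toe clamp is home with the lid still on the box (value of joint toe above 0.025 m and horizontal distance between lid_grip and case_mid below 0.008 m and height (world z) of lid_grip below 0.145 m), for 0.2 s.
3. the lid is off and stands flat in the yellow tray, the base still clamped (value of joint toe above 0.025 m and x of lid_grip in the frame of tray between -0.04 and 0.04 m and y of lid_grip in the frame of tray between -0.04 and 0.04 m and z of lid_grip in the frame of tray between 0.12 and 0.134 m and angle between lid_grip's own z axis and vertical below 0.08 rad), for 0.2 s.
4. the packing block too is in the bin, with all the scraps, while the camera still stands in the box (x of foam_mid in the frame of bin between -0.095 and 0.095 m and y of foam_mid in the frame of bin between -0.075 and 0.075 m and z of foam_mid in the frame of bin between 0 and 0.125 m and x of channel_mid in the frame of bin between -0.095 and 0.095 m and y of channel_mid in the frame of bin between -0.075 and 0.075 m and z of channel_mid in the frame of bin between 0 and 0.125 m and x of ball_mid in the frame of bin between -0.095 and 0.095 m and y of ball_mid in the frame of bin between -0.075 and 0.075 m and z of ball_mid in the frame of bin between 0 and 0.125 m and x of wad_mid in the frame of bin between -0.095 and 0.095 m and y of wad_mid in the frame of bin between -0.075 and 0.075 m and z of wad_mid in the frame of bin between 0 and 0.125 m and x of offcut_mid in the frame of bin between -0.095 and 0.095 m and y of offcut_mid in the frame of bin between -0.075 and 0.075 m and z of offcut_mid in the frame of bin between 0 and 0.125 m and x of packing_mid in the frame of bin between -0.095 and 0.095 m and y of packing_mid in the frame of bin between -0.075 and 0.075 m and z of packing_mid in the frame of bin between 0 and 0.125 m and horizontal distance between scope_mid and case_mid below 0.04 m and height (world z) of scope_mid below 0.08 m), for 0.2 s.
At the end, for the whole second after the job is handed in: All debris present and the packing block are in the bin (centres within the walls, at most 10 mm above the rim); the lid stands flat in the tray, bar up (0.08 rad, 40 mm of its centre); the clamp is home (over 25 of 30 mm); the camera stands upright (0.1 rad) on the mat, its centre over the mat (all of step 3 and x of foam_mid in the frame of bin between -0.095 and 0.095 m and y of foam_mid in the frame of bin between -0.075 and 0.075 m and z of foam_mid in the frame of bin between 0 and 0.125 m and x of channel_mid in the frame of bin between -0.095 and 0.095 m and y of channel_mid in the frame of bin between -0.075 and 0.075 m and z of channel_mid in the frame of bin between 0 and 0.125 m and x of ball_mid in the frame of bin between -0.095 and 0.095 m and y of ball_mid in the frame of bin between -0.075 and 0.075 m and z of ball_mid in the frame of bin between 0 and 0.125 m and x of wad_mid in the frame of bin between -0.095 and 0.095 m and y of wad_mid in the frame of bin between -0.075 and 0.075 m and z of wad_mid in the frame of bin between 0 and 0.125 m and x of offcut_mid in the frame of bin between -0.095 and 0.095 m and y of offcut_mid in the frame of bin between -0.075 and 0.075 m and z of offcut_mid in the frame of bin between 0 and 0.125 m and x of packing_mid in the frame of bin between -0.095 and 0.095 m and y of packing_mid in the frame of bin between -0.075 and 0.075 m and z of packing_mid in the frame of bin between 0 and 0.125 m and x of scope_mid in the frame of mat between -0.115 and 0.115 m and y of scope_mid in the frame of mat between -0.165 and 0.165 m and z of scope_mid in the frame of mat between 0.044 and 0.058 m and angle between scope_mid's own z axis and vertical below 0.1 rad and distance of scope_mid from where it was at the start of the episode above 0.05 m); the robot touches nothing.
It fails at once if the box's base is shifted, tipped or lifted by more than 12 mm (distance of case_mid from where it was at the start of the episode above 0.012 m).
It fails at once if the circuit board, mug, tape, screwdriver or multimeter is moved by more than 40 mm (distance of any of board, mug, tape, driver, meter from where it was at the start of the episode above 0.04 m).
Of foam, channel, ball, wad, offcut only 3 to 5 are there at a start; the rules pass over those that are not, and their reading is None.
At some moment in a run one of foam, channel, ball, wad, offcut may be knocked a few centimetres aside while the robot is not near it.
It also fails if it takes over 210 s, if anything falls off the work surface, if the arm or the gripper's body presses on something with over 40 N, if the wrist force passes 120 N, or if a joint passes its speed limit or range.

## Working session

There is one attempt and no reset: what is moved stays moved. The work goes in short steps, Python scripts to look and compute and a tool call to move; the robot and the scene stay as the last step left them, time stands still between calls to the robot, and variables do not carry over. Pictures are saved under pics/ and viewed, at most 14 in all, crops included, and the job is handed in when it is done.

Besides the shell and the picture viewer there is one more tool, called after "Call:" by a JSON object that holds its "api" and its "payload", one argument or row to a line. arm_command: Moves the arm, as the interface text tells. Its arguments: {"type":"object","properties":{"rows":{"type":"array","items":{"type":"array","items":{"type":"number"}}},"grip_force":{"type":"number"}},"required":["rows"]}

```bash
mkdir -p pics; ls
cat > h.py <<'E'
import numpy as np, cv2
from cell import bot, optics
def snap(n,f=None):
    im=optics.read_camera(n)
    if f: cv2.imwrite(f'pics/{f}.png',cv2.cvtColor(im,cv2.COLOR_RGB2BGR))
    return im
def plane(n,uv,z):
    m=optics.camera_model(n); K=np.array(m['intrinsics']);R=np.array(m['rotation']);c=np.array(m['xyz'])
    uv=np.atleast_2d(np.array(uv,float)); d=(R@np.linalg.inv(K)@np.c_[uv,np.ones(len(uv))].T).T
    return c+d*((z-c[2])/d[:,2])[:,None]
def proj(n,P):
    m=optics.camera_model(n); K=np.array(m['intrinsics']);R=np.array(m['rotation']);c=np.array(m['xyz'])
    q=(K@R.T@(np.atleast_2d(P)-c).T).T
    return q[:,:2]/q[:,2:]
E
python3 - <<'E'
from h import *
snap('top','t0');snap('side','s0')
for n in('top','side'):
    m=optics.camera_model(n);print(n,m)
s=bot.state();print(s['t'],s['tool_pos'],s['eef_rot'],s['width'])
E
```

```text
pics
top {'intrinsics': array([[499.45332211,   0.        , 320.0847235 ],
       [  0.        , 499.45332211, 209.70234695],
       [  0.        ,   0.        ,   1.        ]]), 'xyz': array([0.4711052 , 0.01616446, 1.39289724]), 'rotation': array([ 0.71666251, -0.69608841,  0.03013113, -0.03078793])}
side {'intrinsics': array([[409.6586538 ,   0.        , 319.56806694],
       [  0.        , 409.6586538 , 194.13749798],
       [  0.        ,   0.        ,   1.        ]]), 'xyz': array([0.49271479, 0.74763599, 1.04646763]), 'rotation': array([-0.02894275,  0.94551241, -0.32370741,  0.01954777])}
0.1 [0.26232243 0.56658801 0.24367117] [ 2.15221282e-01  9.76564813e-01 -9.07328080e-04 -3.77465754e-04] 0.08689970883806816
```

```bash
sed -i "s/R=np.array(m\['rotation'\])/R=Rot.from_quat(m['rotation']).as_matrix()/g; 1a from scipy.spatial.transform import Rotation as Rot" h.py
cat h.py | sed -n 8,10p
```

```text
def plane(n,uv,z):
    m=optics.camera_model(n); K=np.array(m['intrinsics']);R=Rot.from_quat(m['rotation']).as_matrix();c=np.array(m['xyz'])
    uv=np.atleast_2d(np.array(uv,float)); d=(R@np.linalg.inv(K)@np.c_[uv,np.ones(len(uv))].T).T
```

View pics/t0.png

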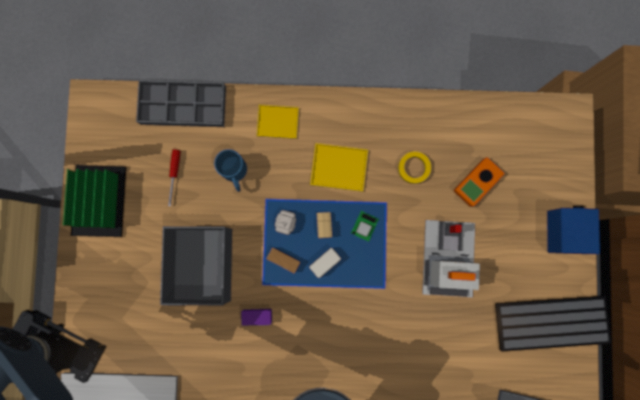

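View pics/s0.png

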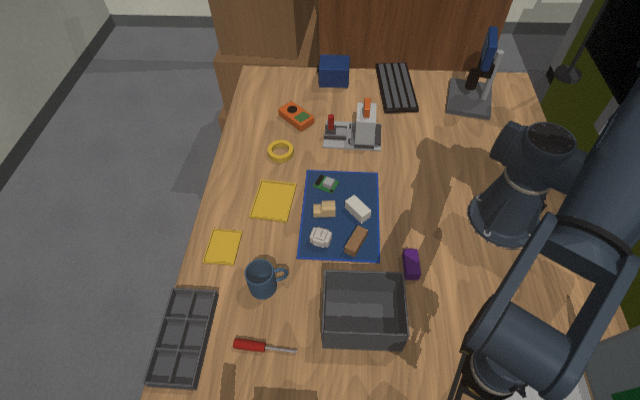

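The top view shows the debris candidates: paper ball (285,222), plywood offcut (324,225), wad (283,260) and white foam (325,262). The channel is absent. Not debris are the board (365,226) and the purple look-alike (257,317). The large yellow tray is at (340,167), with the smaller decoy at (279,122). The grey bin is at (197,265); the compartment box (182,104) and the green crate (95,198) aren't it. The instrument box has its bar at (462,275) and post at (455,229).

Run:
```python
from h import *
im=cv2.imread('pics/t0.png'); s=cv2.imread('pics/s0.png')
a=cv2.resize(im[190:300,255:395],None,fx=4,fy=4,interpolation=cv2.INTER_CUBIC)
b=cv2.resize(im[210:305,415:485],None,fx=3.4,fy=4.63,interpolation=cv2.INTER_CUBIC)
cv2.imwrite('pics/c0.png',np.hstack([a,b[:440]]))
hsv=cv2.cvtColor(im,cv2.COLOR_BGR2HSV)
for nm,p,z in[('mat',[(264,200),(387,203),(386,288),(262,285)],.003),('bin',[(163,227),(231,227),(230,304),(162,303)],.115),('tray',[(315,144),(369,149),(365,191),(311,186)],.01)]:
    P=plane('top',p,z);print(nm,P.round(3)[:,:2].tolist(),P.mean(0).round(3))
def rect(n,mask,off,z,amin=20):
    cs,_=cv2.findContours(mask.astype(np.uint8)*255,cv2.RETR_EXTERNAL,cv2.CHAIN_APPROX_NONE)
    for c in cs:
        if cv2.contourArea(c)<amin: continue
        P=plane(n,c[:,0]+off,z)[:,:2]
        (x,y),wh,an=cv2.minAreaRect((P*1000).astype(np.float32))
        print('  ',np.round(c[:,0].mean(0)+off),'xy',round(x),round(y),'wh',np.round(wh),'ang',round(an),'A',cv2.contourArea(c))
H,S,V=[hsv[...,i] for i in range(3)]
sub=np.s_[204:284,268:382]
print('debris');rect('top',~((H[sub]>100)&(H[sub]<125)&(S[sub]>120)),np.array([268,204]),.037)
sub=np.s_[215:300,420:485]
print('bar');rect('top',(H[sub]>5)&(H[sub]<20)&(S[sub]>170),np.array([420,215]),.15)
print('post');rect('top',((H[sub]<5)|(H[sub]>172))&(S[sub]>150),np.array([420,215]),.091)
print('yellow tray'); sub=np.s_[135:200,300:380]
rect('top',(H[sub]>20)&(H[sub]<32)&(S[sub]>170),np.array([300,135]),.01,300)
```

```text
mat [[0.614, 0.177], [0.615, -0.167], [0.38, -0.169], [0.378, 0.173]] [0.497 0.004 0.003]
bin [[0.525, 0.42], [0.53, 0.246], [0.336, 0.24], [0.333, 0.411]] [0.431 0.329 0.115]
tray [[0.775, 0.039], [0.766, -0.113], [0.647, -0.104], [0.656, 0.046]] [ 0.711 -0.033  0.01 ]
debris
   [325. 263.] xy 445 2 wh [48. 88.] ang 42 A 541.5
   [283. 260.] xy 449 116 wh [92. 42.] ang 65 A 476.0
   [324. 225.] xy 548 6 wh [73. 46.] ang 2 A 411.0
   [364. 226.] xy 548 -102 wh [60. 73.] ang 67 A 541.5
   [285. 222.] xy 552 113 wh [60. 67.] ang 78 A 444.5
bar
   [462. 275.] xy 426 -335 wh [62. 16.] ang 88 A 139.5
post
   [455. 229.] xy 545 -335 wh [18. 29.] ang 2 A 67.0
yellow tray
   [339. 167.] xy 713 -30 wh [152. 122.] ang 85 A 2232.5
```

View pics/c0.png

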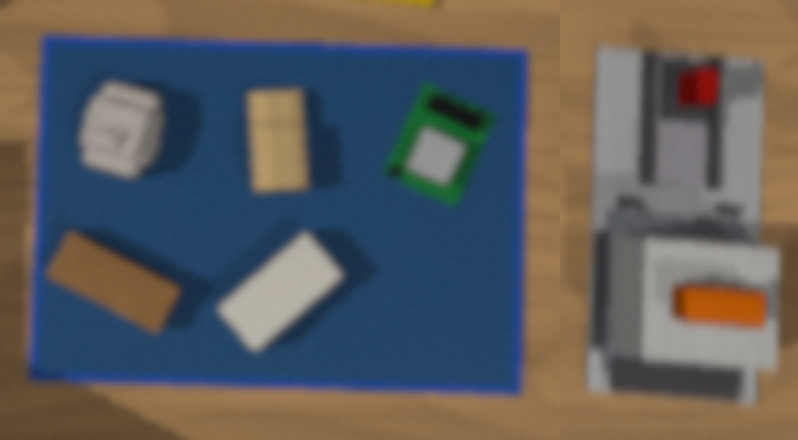

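The crop confirms ball, offcut (low step towards +x), wad, foam and the board on the mat. On the right is the box, with its post drawn back.

```bash
cat >> h.py <<'E'
def cur():
    s=bot.state();R=Rot.from_quat(s['eef_rot']).as_matrix()
    return np.array(s['tool_pos'])*1000,R
def plan(calls):
    """calls: list of calls; each a list of world (x,y,z mm, closing angle deg)"""
    p,R=cur()
    a=np.degrees(np.arctan2(R[1,1],R[0,1]))
    for i,c in enumerate(calls):
        y=np.array([np.cos(np.radians(a)),np.sin(np.radians(a)),0]);z=np.array([0,0,-1.]);x=np.cross(y,z)
        for (X,Y,Z,A) in c:
            d=np.array([X,Y,Z])-p; t=-((A-a+90)%180-90)
            v=[round(d@x),round(d@y),round(d@z),round(t)]
            print(i,(round(X),round(Y),round(Z),round(A)),v,'rows %.1f'%max(np.linalg.norm(d)/41.7,abs(t)/7.16))
        p=p+v[0]*x+v[1]*y+v[2]*z; a=a-v[3]
def debris(n=None):
    im=snap('top',n); hsv=cv2.cvtColor(im,cv2.COLOR_RGB2HSV); sub=np.s_[204:284,268:382]
    H,S,V=[hsv[...,i][sub] for i in range(3)]
    m=(~((H>100)&(H<125)&(S>110))).astype(np.uint8)*255
    cs,_=cv2.findContours(m,cv2.RETR_EXTERNAL,cv2.CHAIN_APPROX_NONE); out=[]
    for c in cs:
        if cv2.contourArea(c)<60: continue
        P=plane('top',c[:,0]+[268,204],.037)[:,:2]*1000
        (x,y),(w,h),an=cv2.minAreaRect(P.astype(np.float32))
        mk=np.zeros_like(m);cv2.drawContours(mk,[c],-1,255,-1)
        col=cv2.mean(im[sub],mk)[:3]
        close=an if w<h else an+90
        out.append((x,y,close));print('xy',round(x),round(y),'short/long',round(min(w,h)),round(max(w,h)),'close',round(close),'rgb',np.round(col))
    return out
E
python3 - <<'E'
from h import *
print(cur()[0])
plan([[(400,250,200,42)],[(445,2,110,42)],[(445,2,31,42)],[(445,2,200,42)],[(390,310,200,90)],[(390,310,150,90)]])
E
```

```text
[262.32242707 566.58800659 243.67117302]
0 (400, 250, 200, 42) [-258, -229, 44, 23] rows 8.3
1 (445, 2, 110, 42) [-214, -133, 90, 0] rows 6.4
2 (445, 2, 31, 42) [0, 0, 79, 0] rows 1.9
3 (445, 2, 200, 42) [0, 0, -169, 0] rows 4.1
4 (390, 310, 200, 90) [265, 165, 0, -48] rows 7.5
5 (390, 310, 150, 90) [0, 0, 50, 0] rows 1.2
```

Call:
{"api": "arm_command", "payload": {
  "rows": [
    [-250, -222, 42, 23, 1],
    [-250, -222, 42, 23, 1],
    [-250, -222, 42, 23, 1],
    [-250, -222, 42, 23, 1],
    [-250, -222, 42, 23, 1],
    [-250, -222, 42, 23, 1],
    [-250, -222, 42, 23, 1],
    [-250, -222, 42, 23, 1]
  ],
  "grip_force": 15
}}

```text
t: 0.77
tool_pos: [0.3949, 0.262, 0.2027]
eef_rot: [0.405, 0.914, -0.0, -0.0]
force: [0.4, -0.4, -0.3]
width: 0.0873
gripper_force: 0.0
```

Run:
```python
from h import *
d=debris()
plan([[(445,2,110,42),(445,2,31,42)],[(445,2,200,42)],[(390,310,200,90),(390,310,150,90)]])
```

```text
xy 446 3 short/long 47 87 close 42 rgb [115. 114. 112.]
xy 449 115 short/long 41 90 close 155 rgb [88. 68. 51.]
xy 548 7 short/long 44 73 close 92 rgb [142. 124.  97.]
xy 548 -102 short/long 60 73 close 67 rgb [57. 96. 77.]
xy 552 113 short/long 59 67 close 81 rgb [133. 130. 128.]
0 (445, 2, 110, 42) [-220, -134, 92, 0] rows 6.6
0 (445, 2, 31, 42) [-220, -134, 171, 0] rows 7.4
1 (445, 2, 200, 42) [0, 0, -169, 0] rows 4.1
2 (390, 310, 200, 90) [266, 164, 0, -48] rows 7.5
2 (390, 310, 150, 90) [266, 164, 50, -48] rows 7.6
```

Call:
{"api": "arm_command", "payload": {
  "rows": [
    [-220, -134, 92, 0, 1],
    [-220, -134, 92, 0, 1],
    [-220, -134, 92, 0, 1],
    [-220, -134, 92, 0, 1],
    [-220, -134, 92, 0, 1],
    [-220, -134, 92, 0, 1],
    [-220, -134, 92, 0, 1],
    [-220, -134, 92, 0, 1]
  ]
}}

```text
t: 1.48
tool_pos: [0.4445, 0.007, 0.1095]
eef_rot: [0.408, 0.913, -0.0, 0.0]
force: [-0.3, 0.5, 0.1]
width: 0.087
gripper_force: 0.0
```

Call:
{"api": "arm_command", "payload": {
  "rows": [
    [0, 0, 79, 0, 1],
    [0, 0, 79, 0, 1],
    [0, 0, 79, 0, 1],
    [0, 0, 79, 0, -1],
    [0, 0, 79, 0, -1],
    [0, 0, 79, 0, -1],
    [0, 0, 79, 0, -1],
    [0, 0, 79, 0, -1]
  ]
}}

```text
t: 2.15
tool_pos: [0.4434, 0.0112, 0.0329]
eef_rot: [0.405, 0.914, 0.0, 0.001]
force: [1.1, 0.1, -0.0]
width: 0.0615
gripper_force: 0.0
```

Call:
{"api": "arm_command", "payload": {
  "rows": [
    [0, 0, 0, 0, -1],
    [0, 0, 0, 0, -1],
    [0, 0, -169, 0, -1],
    [0, 0, -169, 0, -1],
    [0, 0, -169, 0, -1],
    [0, 0, -169, 0, -1],
    [0, 0, -169, 0, -1],
    [0, 0, -169, 0, -1]
  ]
}}

```text
t: 2.82
tool_pos: [0.4446, 0.0105, 0.2039]
eef_rot: [0.406, 0.914, 0.001, 0.004]
force: [-0.6, 0.5, -0.7]
width: 0.0083
gripper_force: 0.0
```

Call:
{"api": "arm_command", "payload": {
  "rows": [
    [0, 0, 0, 0, 0.5],
    [0, 0, 0, 0, 0.5],
    [0, 0, 0, 0, 0.5],
    [0, 0, 0, 0, 0.5],
    [0, 0, 0, 0, 0.5],
    [0, 0, 0, 0, 0.5],
    [0, 0, 0, 0, 0.5],
    [0, 0, 0, 0, 0.5]
  ]
}}

```text
t: 3.48
tool_pos: [0.443, 0.0109, 0.2007]
eef_rot: [0.406, 0.914, -0.0, -0.0]
force: [0.5, -0.7, -0.3]
width: 0.0538
gripper_force: 0.0
```

Run:
```python
from h import *
d=debris('t1')
print(bot.state()['width'],cur()[0]);plan([[(445,2,31,42)]])
```

```text
xy 448 18 short/long 213 221 close 130 rgb [62. 64. 64.]
xy 548 -103 short/long 60 74 close 67 rgb [51. 88. 70.]
xy 552 114 short/long 59 66 close 81 rgb [120. 117. 116.]
0.057692584214158155 [442.99003396  10.86164017 200.85047984]
0 (445, 2, 31, 42) [-8, -4, 170, 0] rows 4.1
```

Call:
{"api": "arm_command", "payload": {
  "rows": [
    [180, 100, 0, 0, 0.5],
    [180, 100, 0, 0, 0.5],
    [180, 100, 0, 0, 0.5],
    [180, 100, 0, 0, 0.5],
    [180, 100, 0, 0, 0.5],
    [180, 100, 0, 0, 0.5],
    [180, 100, 0, 0, 0.5]
  ]
}}

```text
t: 4.12
tool_pos: [0.3955, 0.2133, 0.2011]
eef_rot: [0.403, 0.915, -0.0, 0.0]
force: [-0.2, -1.2, 0.3]
width: 0.0655
gripper_force: 0.0
```

Run:
```python
from h import *
d=debris('t2')
print(bot.state()['width'],cur()[0]);plan([[(445,2,110,42)]])
```

```text
xy 446 3 short/long 47 87 close 43 rgb [119. 119. 116.]
xy 449 115 short/long 40 92 close 154 rgb [91. 71. 54.]
xy 548 7 short/long 44 73 close 92 rgb [141. 124.  97.]
xy 548 -102 short/long 60 73 close 67 rgb [56. 95. 77.]
xy 552 113 short/long 59 67 close 81 rgb [133. 130. 128.]
0.06520096656169698 [396.09685831 212.0328771  201.03455256]
0 (445, 2, 110, 42) [-188, -105, 91, 0] rows 5.6
```

Call:
{"api": "arm_command", "payload": {
  "rows": [
    [-188, -105, 91, 0, 0.5],
    [-188, -105, 91, 0, 0.5],
    [-188, -105, 91, 0, 0.5],
    [-188, -105, 91, 0, 0.5],
    [-188, -105, 91, 0, 0.5],
    [-188, -105, 91, 0, 0.5],
    [-188, -105, 91, 0, 0.5],
    [-188, -105, 91, 0, 0.5]
  ]
}}

```text
t: 4.83
tool_pos: [0.4446, -0.0012, 0.1095]
eef_rot: [0.409, 0.913, -0.0, -0.001]
force: [-0.1, 0.3, 0.0]
width: 0.0655
gripper_force: 0.0
```

Call:
{"api": "arm_command", "payload": {
  "rows": [
    [0, 0, 40, 0, 0.5],
    [0, 0, 79, 0, 0.5],
    [0, 0, 79, 0, 0.5],
    [0, 0, 79, 0, 0.5],
    [0, 0, 79, 0, -1],
    [0, 0, 79, 0, -1],
    [0, 0, 79, 0, -1],
    [0, 0, 79, 0, -1]
  ]
}}

```text
t: 5.5
tool_pos: [0.4449, 0.0017, 0.032]
eef_rot: [0.405, 0.914, 0.0, 0.001]
force: [-0.4, 0.0, -0.2]
width: 0.0462
gripper_force: 0.0
```

Call:
{"api": "arm_command", "payload": {
  "rows": [
    [0, 0, 0, 0, -1],
    [0, 0, 0, 0, -1],
    [0, 0, 0, 0, -1],
    [0, 0, 0, 0, -1]
  ]
}}

```text
t: 5.83
tool_pos: [0.445, 0.0017, 0.0318]
eef_rot: [0.406, 0.914, 0.0, 0.001]
force: [0.7, 1.3, 6.4]
width: 0.0398
gripper_force: 15.0
```

Call:
{"api": "arm_command", "payload": {
  "rows": [
    [0, 0, -40, 0, -1],
    [0, 0, -82, 0, -1],
    [0, 0, -124, 0, -1],
    [0, 0, -160, 0, -1],
    [0, 0, -169, 0, -1]
  ]
}}

```text
t: 6.25
tool_pos: [0.4472, 0.0011, 0.2051]
eef_rot: [0.405, 0.914, 0.001, 0.005]
force: [0.6, -0.5, -1.1]
width: 0.04
gripper_force: 15.0
```

Call:
{"api": "arm_command", "payload": {
  "rows": [
    [266, 164, 0, -48, -1],
    [266, 164, 0, -48, -1],
    [266, 164, 0, -48, -1],
    [266, 164, 0, -48, -1],
    [266, 164, 0, -48, -1],
    [266, 164, 0, -48, -1],
    [266, 164, 0, -48, -1],
    [266, 164, 0, -48, -1]
  ]
}}

```text
t: 6.92
tool_pos: [0.3864, 0.3125, 0.2002]
eef_rot: [-0.004, 1.0, 0.001, 0.0]
force: [-0.4, 0.2, -0.4]
width: 0.0399
gripper_force: 15.0
```

Call:
{"api": "arm_command", "payload": {
  "rows": [
    [0, 0, 25, 0, -1],
    [0, 0, 50, 0, -1],
    [0, 0, 50, 0, -1],
    [0, 0, 50, 0, 0.5],
    [0, 0, 50, 0, 0.5],
    [0, 0, 50, 0, 0.5],
    [0, 0, 10, 0, 0.5],
    [0, 0, 0, 0, 0.5]
  ]
}}

```text
t: 7.58
tool_pos: [0.3899, 0.3094, 0.2035]
eef_rot: [-0.001, 1.0, 0.001, 0.002]
force: [0.8, -0.4, 1.1]
width: 0.0623
gripper_force: 0.0
```

Run:
```python
from h import *
snap('side','s1')
d=debris('t3')
print(bot.state()['width'],cur()[0])
plan([[(449,115,110,154)],[(449,115,31,154)],[(449,115,200,154)],[(475,310,200,90)],[(475,310,150,90)]])
```

```text
xy 449 116 short/long 41 91 close 155 rgb [95. 73. 54.]
xy 548 7 short/long 44 73 close 92 rgb [142. 125.  98.]
xy 548 -103 short/long 60 73 close 65 rgb [57. 96. 77.]
xy 552 114 short/long 60 65 close 92 rgb [134. 131. 129.]
0.0643540790932098 [390.05367251 309.54050164 203.19176369]
0 (449, 115, 110, 154) [-59, -195, 93, -64] rows 8.9
1 (449, 115, 31, 154) [0, 1, 79, 0] rows 1.9
2 (449, 115, 200, 154) [0, 0, -169, 0] rows 4.0
3 (475, 310, 200, 90) [-187, 61, 0, 64] rows 9.0
4 (475, 310, 150, 90) [0, 0, 50, 0] rows 1.2
```

Call:
{"api": "arm_command", "payload": {
  "rows": [
    [-59, -195, 40, -57, 0.3],
    [-59, -195, 90, -57, 0.3],
    [-59, -195, 90, -57, 0.3],
    [-59, -195, 90, -57, 0.3],
    [-59, -195, 90, -57, 0.3],
    [-59, -195, 90, -57, 0.3],
    [-59, -195, 90, -57, 0.3],
    [-59, -195, 90, -57, 0.3]
  ]
}}

```text
t: 8.35
tool_pos: [0.4473, 0.1114, 0.1088]
eef_rot: [-0.444, 0.896, 0.0, -0.001]
force: [-0.0, 0.7, -0.5]
width: 0.0568
gripper_force: 0.0
```

Call:
{"api": "arm_command", "payload": {
  "rows": [
    [0, 0, 0, -7, 0.3],
    [0, 0, 40, -7, 0.3],
    [0, 0, 79, -7, 0.3],
    [0, 0, 79, -7, 0.3],
    [0, 0, 79, -7, -1],
    [0, 0, 79, -7, -1],
    [0, 0, 79, -7, -1],
    [0, 0, 79, -7, -1]
  ]
}}

```text
t: 9.02
tool_pos: [0.4473, 0.1139, 0.0316]
eef_rot: [-0.497, 0.868, -0.0, 0.0]
force: [0.3, 0.8, 0.0]
width: 0.0374
gripper_force: 0.0
```

Call:
{"api": "arm_command", "payload": {
  "rows": [
    [0, 0, 0, 0, -1],
    [0, 0, 0, 0, -1],
    [0, 0, 0, 0, -1],
    [0, 0, 0, 0, -1]
  ]
}}

```text
t: 9.35
tool_pos: [0.4475, 0.114, 0.0316]
eef_rot: [-0.497, 0.867, -0.0, 0.0]
force: [0.2, -0.6, 6.2]
width: 0.0349
gripper_force: 14.5
```

Call:
{"api": "arm_command", "payload": {
  "rows": [
    [0, 0, -40, 0, -1],
    [0, 0, -82, 0, -1],
    [0, 0, -124, 0, -1],
    [0, 0, -169, 0, -1],
    [0, 0, -169, 0, -1]
  ]
}}

```text
t: 9.77
tool_pos: [0.4511, 0.1143, 0.2062]
eef_rot: [-0.498, 0.867, -0.003, 0.006]
force: [1.7, -0.1, -1.1]
width: 0.0347
gripper_force: 14.5
```

Call:
{"api": "arm_command", "payload": {
  "rows": [
    [-182, 75, 0, 60, -1],
    [-182, 75, 0, 60, -1],
    [-182, 75, 0, 60, -1],
    [-182, 75, 0, 60, -1],
    [-182, 75, 0, 60, -1],
    [-182, 75, 0, 60, -1],
    [-182, 75, 0, 60, -1],
    [-182, 75, 0, 60, -1]
  ]
}}

```text
t: 10.43
tool_pos: [0.4738, 0.3102, 0.1991]
eef_rot: [-0.051, 0.999, -0.0, -0.001]
force: [-0.5, -0.5, -0.5]
width: 0.0346
gripper_force: 14.5
```

Call:
{"api": "arm_command", "payload": {
  "rows": [
    [0, 0, 25, 0, -1],
    [0, 0, 50, 0, -1],
    [0, 0, 50, 0, -1],
    [0, 0, 50, 0, 0.5],
    [0, 0, 50, 0, 0.5],
    [0, 0, 50, 0, 0.5],
    [0, 0, 10, 0, 0.7],
    [0, 0, 0, 0, 0.7]
  ]
}}

```text
t: 11.1
tool_pos: [0.477, 0.3099, 0.2043]
eef_rot: [-0.053, 0.999, 0.001, 0.003]
force: [1.5, 0.6, 0.2]
width: 0.0606
gripper_force: 0.0
```

Run:
```python
from h import *
snap('side','s2')
d=debris('t4')
print(bot.state()['width'],cur()[0])
plan([[(552,113,110,85)],[(552,113,31,85)],[(552,113,200,85)],[(475,350,200,90)],[(475,350,150,90)]])
```

```text
xy 548 7 short/long 43 73 close 92 rgb [117. 103.  81.]
xy 548 -103 short/long 59 73 close 67 rgb [44. 76. 61.]
xy 552 114 short/long 60 66 close 78 rgb [126. 123. 121.]
0.06798452542214918 [477.05333837 310.00728991 203.84560249]
0 (552, 113, 110, 85) [-54, -204, 94, 11] rows 5.5
1 (552, 113, 31, 85) [0, 0, 79, 0] rows 1.9
2 (552, 113, 200, 85) [0, 0, -169, 0] rows 4.1
3 (475, 350, 200, 90) [97, 230, 0, -5] rows 6.0
4 (475, 350, 150, 90) [0, 0, 50, 0] rows 1.2
```

Call:
{"api": "arm_command", "payload": {
  "rows": [
    [-54, -204, 40, 12, 0.9],
    [-54, -204, 90, 12, 0.9],
    [-54, -204, 90, 12, 0.9],
    [-54, -204, 90, 12, 0.9],
    [-54, -204, 90, 12, 0.9],
    [-54, -204, 90, 12, 0.9],
    [-54, -204, 90, 12, 0.9]
  ]
}}

```text
t: 11.78
tool_pos: [0.5504, 0.1076, 0.1076]
eef_rot: [0.054, 0.999, -0.001, -0.001]
force: [-0.5, 0.1, 1.6]
width: 0.0825
gripper_force: 0.0
```

Call:
{"api": "arm_command", "payload": {
  "rows": [
    [0, 0, 40, 0, 0.9],
    [0, 0, 79, 0, 0.9],
    [0, 0, 79, 0, 0.9],
    [0, 0, 79, 0, -1],
    [0, 0, 79, 0, -1],
    [0, 0, 79, 0, -1],
    [0, 0, 79, 0, -1],
    [0, 0, 79, 0, -1]
  ]
}}

```text
t: 12.45
tool_pos: [0.5499, 0.1122, 0.0319]
eef_rot: [0.051, 0.999, 0.0, 0.001]
force: [0.3, -0.2, 0.3]
width: 0.057
gripper_force: 0.1
```

Call:
{"api": "arm_command", "payload": {
  "rows": [
    [0, 0, 0, 0, -1],
    [0, 0, 0, 0, -1],
    [0, 0, 0, 0, -1],
    [0, 0, 0, 0, -1]
  ]
}}

```text
t: 12.78
tool_pos: [0.5499, 0.112, 0.0317]
eef_rot: [0.052, 0.999, 0.0, 0.0]
force: [-1.8, 1.5, 5.7]
width: 0.0515
gripper_force: 14.3
```

Call:
{"api": "arm_command", "payload": {
  "rows": [
    [0, 0, -40, 0, -1],
    [0, 0, -82, 0, -1],
    [0, 0, -124, 0, -1],
    [0, 0, -169, 0, -1],
    [0, 0, -169, 0, -1]
  ]
}}

```text
t: 13.2
tool_pos: [0.5543, 0.1119, 0.2074]
eef_rot: [0.052, 0.999, 0.0, 0.007]
force: [1.3, 0.4, 0.5]
width: 0.0521
gripper_force: 14.4
```

Call:
{"api": "arm_command", "payload": {
  "rows": [
    [97, 230, 0, -5, -1],
    [97, 230, 0, -5, -1],
    [97, 230, 0, -5, -1],
    [97, 230, 0, -5, -1],
    [97, 230, 0, -5, -1],
    [97, 230, 0, -5, -1],
    [97, 230, 0, -5, -1]
  ]
}}

```text
t: 13.78
tool_pos: [0.474, 0.357, 0.1995]
eef_rot: [0.005, 1.0, 0.002, -0.0]
force: [0.6, -0.6, 0.2]
width: 0.0516
gripper_force: 14.4
```

Call:
{"api": "arm_command", "payload": {
  "rows": [
    [0, 0, 25, 0, -1],
    [0, 0, 50, 0, -1],
    [0, 0, 50, 0, -1],
    [0, 0, 50, 0, 0.7],
    [0, 0, 50, 0, 0.7],
    [0, 0, 50, 0, 0.7],
    [0, 0, 50, 0, 0.7],
    [0, 0, 0, 0, 0.5]
  ]
}}

```text
t: 14.45
tool_pos: [0.473, 0.3481, 0.1852]
eef_rot: [0.008, 1.0, -0.004, -0.007]
force: [-0.3, 0.5, 0.0]
width: 0.0699
gripper_force: 0.0
```

Run:
```python
from h import *
snap('side','s3')
d=debris('t5')
print(bot.state()['width'],cur()[0])
plan([[(540,7,110,92)],[(540,7,31,92)],[(540,7,200,92)],[(390,350,200,90)],[(390,350,150,90)]])
```

```text
xy 548 7 short/long 43 73 close 92 rgb [106.  94.  75.]
xy 548 -103 short/long 60 73 close 65 rgb [57. 92. 75.]
0.06706616404658854 [480.7225408  352.15245577 197.10230059]
0 (540, 7, 110, 92) [-65, -344, 87, -3] rows 8.7
1 (540, 7, 31, 92) [0, 0, 79, 0] rows 1.9
2 (540, 7, 200, 92) [0, 0, -169, 0] rows 4.1
3 (390, 350, 200, 90) [138, 348, 0, 2] rows 9.0
4 (390, 350, 150, 90) [0, 0, 50, 0] rows 1.2
```

Call:
{"api": "arm_command", "payload": {
  "rows": [
    [-30, -170, 0, -3, 0.3],
    [-30, -170, 0, -3, 0.3],
    [-30, -170, 0, -3, 0.3],
    [-30, -170, 0, -3, 0.3],
    [-30, -170, 0, -3, 0.3],
    [-30, -170, 0, -3, 0.3],
    [-30, -170, 0, -3, 0.3],
    [-30, -170, 0, -3, 0.3]
  ]
}}

```text
t: 15.22
tool_pos: [0.5043, 0.1813, 0.1921]
eef_rot: [-0.019, 1.0, 0.0, 0.0]
force: [0.0, 0.8, 0.2]
width: 0.0564
gripper_force: 0.0
```

Run:
```python
from h import *
print(cur()[0])
plan([[(540,7,110,92)],[(540,7,31,92)]])
```

```text
[504.34386546 181.26262952 192.14703826]
0 (540, 7, 110, 92) [-29, -175, 82, 0] rows 4.7
1 (540, 7, 31, 92) [0, 0, 79, 0] rows 1.9
```

View pics/s3.png

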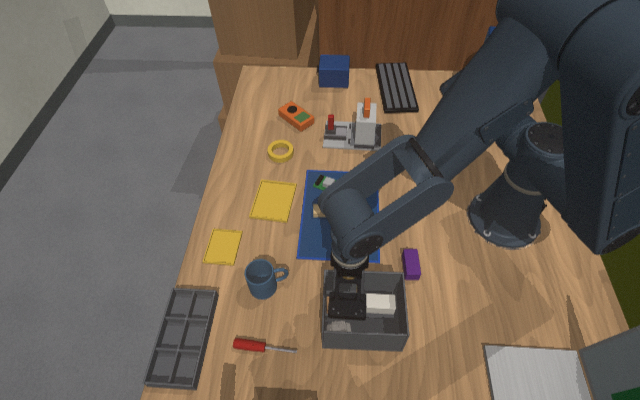

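The side view shows the foam lying in the bin at (380,303) and the ball at (340,325). The gripper is above the bin.

Call:
{"api": "arm_command", "payload": {
  "rows": [
    [-29, -175, 40, 0, 0.35],
    [-29, -175, 82, 0, 0.35],
    [-29, -175, 82, 0, 0.35],
    [-29, -175, 82, 0, 0.35],
    [-29, -175, 82, 0, 0.35],
    [-29, -175, 82, 0, 0.35],
    [-29, -175, 82, 0, 0.35]
  ]
}}

```text
t: 15.8
tool_pos: [0.5397, 0.0068, 0.1088]
eef_rot: [-0.018, 1.0, 0.0, -0.001]
force: [-0.3, -0.4, 0.6]
width: 0.0587
gripper_force: 0.0
```

Call:
{"api": "arm_command", "payload": {
  "rows": [
    [0, 0, 40, 0, 0.35],
    [0, 0, 79, 0, 0.35],
    [0, 0, 79, 0, 0.35],
    [0, 0, 79, 0, 0.35],
    [0, 0, 79, 0, -1],
    [0, 0, 79, 0, -1],
    [0, 0, 79, 0, -1],
    [0, 0, 79, 0, -1]
  ]
}}

```text
t: 16.47
tool_pos: [0.5399, 0.0069, 0.0317]
eef_rot: [-0.019, 1.0, -0.0, 0.001]
force: [0.1, 0.1, 0.4]
width: 0.0397
gripper_force: 0.0
```

Call:
{"api": "arm_command", "payload": {
  "rows": [
    [0, 0, 0, 0, -1],
    [0, 0, 0, 0, -1],
    [0, 0, 0, 0, -1],
    [0, 0, 0, 0, -1]
  ]
}}

```text
t: 16.8
tool_pos: [0.5399, 0.0067, 0.0316]
eef_rot: [-0.018, 1.0, 0.0, 0.0]
force: [0.2, 3.1, 5.6]
width: 0.0367
gripper_force: 14.8
```

Call:
{"api": "arm_command", "payload": {
  "rows": [
    [0, 0, -40, 0, -1],
    [0, 0, -82, 0, -1],
    [0, 0, -124, 0, -1],
    [0, 0, -169, 0, -1],
    [40, 60, -169, 0, -1],
    [40, 60, -169, 0, -1]
  ]
}}

```text
t: 17.3
tool_pos: [0.4989, 0.0647, 0.2027]
eef_rot: [-0.017, 1.0, -0.0, 0.003]
force: [-0.8, 0.3, -0.6]
width: 0.0365
gripper_force: 14.7
```

Call:
{"api": "arm_command", "payload": {
  "rows": [
    [98, 288, 0, 2, -1],
    [98, 288, 0, 2, -1],
    [98, 288, 0, 2, -1],
    [98, 288, 0, 2, -1],
    [98, 288, 0, 2, -1],
    [98, 288, 0, 2, -1],
    [98, 288, 0, 2, -1],
    [98, 288, 0, 2, -1]
  ]
}}

```text
t: 17.97
tool_pos: [0.3868, 0.3531, 0.1998]
eef_rot: [-0.003, 1.0, 0.001, -0.0]
force: [-0.2, 0.0, -0.7]
width: 0.0363
gripper_force: 14.7
```

Call:
{"api": "arm_command", "payload": {
  "rows": [
    [0, 0, 25, 0, -1],
    [0, 0, 50, 0, -1],
    [0, 0, 50, 0, -1],
    [0, 0, 50, 0, 0.5],
    [0, 0, 50, 0, 0.5],
    [0, 0, 50, 0, 0.5],
    [0, 0, 10, 0, 0.5],
    [0, 0, 0, 0, 0.5]
  ]
}}

```text
t: 18.63
tool_pos: [0.3914, 0.3499, 0.2036]
eef_rot: [-0.0, 1.0, 0.002, 0.003]
force: [0.8, 0.4, -0.5]
width: 0.0606
gripper_force: 0.0
```

Run:
```python
from h import *
im=snap('side','s4');snap('top','t6')
im=cv2.imread('pics/s4.png');t=cv2.imread('pics/t6.png')
a=cv2.resize(im[90:160,310:390],None,fx=5,fy=5,interpolation=cv2.INTER_CUBIC)
b=cv2.resize(im[255:355,305:415],(400,350),interpolation=cv2.INTER_CUBIC)
cv2.imwrite('pics/c1.png',np.hstack([a,b]))
print(bot.state()['width'],cur()[0])
# side measurement of bar and post
hsv=cv2.cvtColor(im,cv2.COLOR_BGR2HSV);H,S,V=[hsv[90:160,310:390,i] for i in range(3)]
for nm,m,z in(('bar',(H>5)&(H<20)&(S>170),.15),('post',((H<5)|(H>172))&(S>150),.091)):
    v,u=np.nonzero(m);print(nm,u.min()+310,u.max()+310,v.min()+90,v.max()+90,u.mean()+310,v.mean()+90)
print(proj('side',[[.426,-.335,.15],[.426,-.335,.11],[.541,-.335,.091],[.541,-.335,.031]]))
print(proj('top',[[.426,-.335,.15],[.426,-.335,.11],[.541,-.335,.091],[.541,-.335,.031]]))
```

```text
0.06340524339983607 [391.51083321 350.07437103 203.14591994]
bar 310 369 98 124 352.53846153846155 110.21538461538461
post 328 333 115 129 330.4634146341463 121.73170731707317
[[366.3169264  103.74404937]
 [365.4738905  112.97950072]
 [331.75481191 116.17169462]
 [331.66655828 128.97323451]]
[[461.50251585 275.32913514]
 [457.07199378 274.62581421]
 [455.3212579  229.89445517]
 [449.37904908 230.90206498]]
```

View pics/c1.png

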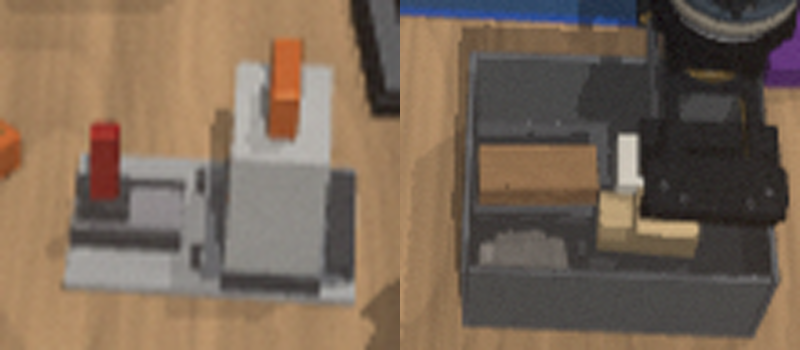

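The side crop shows wad, foam, offcut and ball all inside the bin. The lid is on the box, and the red post (crop 105,160) is still drawn back. Next is the toe clamp.

Run:
```python
from h import *
plan([[(440,60,200,88)],[(500,-230,200,88)],[(546,-337,150,88)]])
```

```text
0 (440, 60, 200, 88) [-48, -290, 3, 2] rows 7.1
1 (500, -230, 200, 88) [-70, -288, 0, 0] rows 7.1
2 (546, -337, 150, 88) [-50, -105, 50, 0] rows 3.0
```

Call:
{"api": "arm_command", "payload": {
  "rows": [
    [-48, -290, 0, 2, 0.3],
    [-48, -290, 0, 2, 0.3],
    [-48, -290, 0, 2, 0.3],
    [-48, -290, 0, 2, 0.3],
    [-48, -290, 0, 2, 0.3],
    [-48, -290, 0, 2, 0.3],
    [-48, -290, 0, 2, 0.3],
    [-48, -290, 0, 2, 0.3]
  ]
}}

```text
t: 19.4
tool_pos: [0.4397, 0.0528, 0.1998]
eef_rot: [0.021, 1.0, -0.001, 0.002]
force: [0.4, 2.0, 0.1]
width: 0.0565
gripper_force: 0.0
```

Call:
{"api": "arm_command", "payload": {
  "rows": [
    [-70, -288, 0, 0, 0.3],
    [-70, -288, 0, 0, 0.3],
    [-70, -288, 0, 0, 0.3],
    [-70, -288, 0, 0, 0.3],
    [-70, -288, 0, 0, 0.3],
    [-70, -288, 0, 0, 0.3],
    [-70, -288, 0, 0, 0.3],
    [-70, -288, 0, 0, 0.3]
  ]
}}

```text
t: 20.07
tool_pos: [0.5004, -0.2387, 0.2]
eef_rot: [0.019, 1.0, -0.003, 0.003]
force: [0.7, -0.4, 0.1]
width: 0.0565
gripper_force: 0.0
```

Call:
{"api": "arm_command", "payload": {
  "rows": [
    [-50, -105, 0, 0, 0.3],
    [-50, -105, 0, 0, 0.3],
    [-50, -105, 0, 0, 0.3],
    [-50, -105, 50, 0, 0.3],
    [-50, -105, 50, 0, 0.3],
    [-50, -105, 50, 0, 0.3]
  ]
}}

```text
t: 20.57
tool_pos: [0.5417, -0.3351, 0.1457]
eef_rot: [0.017, 1.0, 0.003, -0.004]
force: [0.3, 1.2, -0.2]
width: 0.0568
gripper_force: 0.0
```

Run:
```python
from h import *
d=debris()
plan([[(546,-337,81,88)],[(509,-336,81,88)]])
print(cur()[0])
```

```text
xy 430 -111 short/long 72 79 close 2 rgb [44. 50. 57.]
xy 548 -102 short/long 60 73 close 67 rgb [ 62. 104.  84.]
0 (546, -337, 81, 88) [-3, -1, 67, 0] rows 1.6
1 (509, -336, 81, 88) [37, -1, 0, 0] rows 0.9
[ 542.81350726 -335.5589074   147.8499195 ]
```

Call:
{"api": "arm_command", "payload": {
  "rows": [
    [-1, 0, 35, 0, 0.3],
    [-1, 0, 69, 0, 0.3],
    [-1, 0, 69, 0, 0.3],
    [-1, 0, 69, 0, -1],
    [-1, 0, 69, 0, -1],
    [-1, 0, 69, 0, -1],
    [-1, 0, 69, 0, -1],
    [-1, 0, 69, 0, -1]
  ],
  "grip_force": 12
}}

```text
t: 21.28
tool_pos: [0.5462, -0.3384, 0.0828]
eef_rot: [0.017, 1.0, -0.001, 0.001]
force: [-0.0, -0.7, -0.2]
width: 0.0307
gripper_force: 0.0
```

Call:
{"api": "arm_command", "payload": {
  "rows": [
    [0, 0, 0, 0, -1],
    [0, 0, 0, 0, -1],
    [0, 0, 0, 0, -1],
    [0, 0, 0, 0, -1]
  ]
}}

```text
t: 21.62
tool_pos: [0.5459, -0.3405, 0.0817]
eef_rot: [0.017, 1.0, -0.003, 0.001]
force: [-1.0, -6.2, 1.8]
width: 0.0161
gripper_force: 12.0
```

Call:
{"api": "arm_command", "payload": {
  "rows": [
    [6, 1, 0, 0, -1],
    [12, 1, 0, 0, -1],
    [18, 1, 0, 0, -1],
    [24, 1, 0, 0, -1],
    [29, 1, 0, 0, -1],
    [33, 1, 0, 0, -1],
    [33, 1, 0, 0, -1],
    [33, 1, 0, 0, -1]
  ]
}}

```text
t: 22.28
tool_pos: [0.5177, -0.3396, 0.082]
eef_rot: [0.018, 1.0, -0.004, 0.007]
force: [10.6, -3.8, -5.4]
width: 0.0159
gripper_force: 12.0
```

Call:
{"api": "arm_command", "payload": {
  "rows": [
    [3, 0, 0, 0, -1],
    [3, 0, 0, 0, -1],
    [3, 0, 0, 0, -1]
  ]
}}

```text
t: 22.53
tool_pos: [0.5163, -0.3396, 0.0822]
eef_rot: [0.018, 1.0, -0.005, 0.008]
force: [12.9, -4.3, -6.0]
width: 0.0158
gripper_force: 12.0
```

Call:
{"api": "arm_command", "payload": {
  "rows": [
    [0, 0, 0, 0, 0.3],
    [0, 0, 0, 0, 0.3],
    [0, 0, 0, 0, 0.3],
    [0, 0, 0, 0, 0.3],
    [0, 0, 0, 0, 0.3],
    [0, 0, -40, 0, 0.3],
    [0, 0, -80, 0, 0.3],
    [0, 0, -119, 0, 0.3]
  ]
}}

```text
t: 23.2
tool_pos: [0.5084, -0.3347, 0.1997]
eef_rot: [0.017, 1.0, 0.001, -0.001]
force: [-0.4, -0.8, -0.8]
width: 0.0547
gripper_force: 0.0
```

Call:
{"api": "arm_command", "payload": {
  "rows": [
    [0, 0, 0, 7, 0.3],
    [0, 0, 0, 14, 0.3],
    [0, 0, 0, 21, 0.3],
    [0, 0, 0, 28, 0.3],
    [0, 0, 0, 35, 0.3],
    [0, 0, 0, 42, 0.3],
    [0, 0, 0, 45, 0.3],
    [0, 0, 0, 45, 0.3]
  ]
}}

```text
t: 23.87
tool_pos: [0.5088, -0.3351, 0.1994]
eef_rot: [0.399, 0.917, 0.0, -0.001]
force: [-0.8, -0.0, -0.6]
width: 0.0566
gripper_force: 0.0
```

Call:
{"api": "arm_command", "payload": {
  "rows": [
    [0, 0, 0, 7, 0.3],
    [0, 0, 0, 14, 0.3],
    [0, 0, 0, 21, 0.3],
    [0, 0, 0, 28, 0.3],
    [0, 0, 0, 35, 0.3],
    [0, 0, 0, 42, 0.3],
    [0, 0, 0, 45, 0.3],
    [0, 0, 0, 45, 0.3]
  ]
}}

```text
t: 24.53
tool_pos: [0.509, -0.3352, 0.1995]
eef_rot: [0.719, 0.695, -0.0, -0.0]
force: [-0.2, 0.5, -0.6]
width: 0.0568
gripper_force: 0.0
```

Run:
```python
from h import *
im=snap('side','s5');snap('top','t7');im=cv2.imread('pics/s5.png')
a=cv2.resize(im[60:160,290:410],(720,600),interpolation=cv2.INTER_CUBIC)
cv2.imwrite('pics/c2.png',a)
hsv=cv2.cvtColor(cv2.imread('pics/t7.png'),cv2.COLOR_BGR2HSV)
H,S,V=[hsv[262:290,440:485,i] for i in range(3)]
v,u=np.nonzero((H>5)&(H<20)&(S>150));print('bar top',len(u),u.mean()+440 if len(u) else 0,v.mean()+262 if len(u) else 0)
print(cur()[0]);plan([[(424,-336,200,-3)],[(424,-336,140,-3)]])
```

```text
bar top 0 0 0
[ 509.0868152  -335.32351476  199.54768996]
0 (424, -336, 200, -3) [-3, -85, 0, 1] rows 2.0
1 (424, -336, 140, -3) [0, 0, 60, 0] rows 1.4
```

View pics/c2.png

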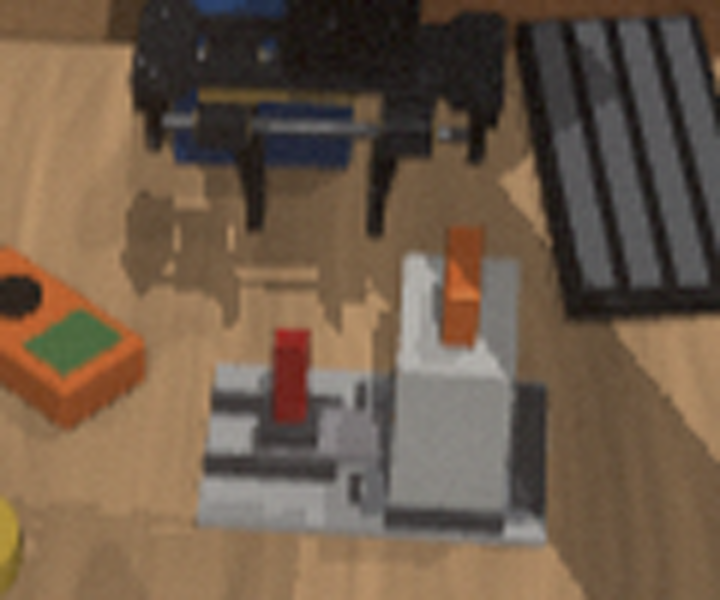

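The side crop shows the post (292,375) now near the box, the lid still on with its bar at (463,285), and the fingers above it. I'll measure the post's travel from the masks.

Run:
```python
from h import *
X={}
for f in('s4','s5'):
    h=cv2.cvtColor(cv2.imread(f'pics/{f}.png'),cv2.COLOR_BGR2HSV);H,S,V=[h[105:135,322:345,i].astype(float) for i in range(3)]
    w=((H<6)|(H>172))*(S>110)*1.0; v,u=np.nonzero(w)
    p=np.array([[u.mean()+322,v.mean()+105]]);X[f]=plane('side',p,.065)[0];print(f,len(u),p,X[f].round(4), u.min()+322,u.max()+322)
for f in('t5','t7'):
    h=cv2.cvtColor(cv2.imread(f'pics/{f}.png'),cv2.COLOR_BGR2HSV);H,S,V=[h[220:250,440:470,i].astype(float) for i in range(3)]
    w=((H<6)|(H>172))*(S>110); v,u=np.nonzero(w)
    if len(u): print(f,len(u),plane('top',[[u.mean()+440,v.mean()+220]],.08).round(4))
```

```text
s4 89 [[330.47191011 121.92134831]] [ 0.5453 -0.3343  0.065 ] 328 333
s5 82 [[337.86585366 122.57317073]] [ 0.5193 -0.3322  0.065 ] 335 340
t5 101 [[ 0.5459 -0.3381  0.08  ]]
t7 104 [[ 0.5195 -0.3378  0.08  ]]
```

Call:
{"api": "arm_command", "payload": {
  "rows": [
    [4, 30, 0, 0, -1],
    [4, 56, 0, 0, -1],
    [4, 56, 0, 0, -1],
    [4, 56, 0, 0, -1],
    [4, 56, 0, 0, -1],
    [4, 56, 0, 0, -1],
    [4, 56, 0, 0, -1],
    [4, 56, 0, 0, -1]
  ]
}}

```text
t: 25.3
tool_pos: [0.5647, -0.3334, 0.1997]
eef_rot: [0.719, 0.695, -0.0, -0.0]
force: [0.2, -0.2, -0.0]
width: 0.0114
gripper_force: 0.0
```

Call:
{"api": "arm_command", "payload": {
  "rows": [
    [0, 0, 40, 0, -1],
    [0, 0, 80, 0, -1],
    [0, 0, 119, 0, -1],
    [0, 0, 119, 0, -1],
    [0, 0, 119, 0, -1]
  ]
}}

```text
t: 25.72
tool_pos: [0.5636, -0.3322, 0.0784]
eef_rot: [0.719, 0.695, -0.0, -0.003]
force: [0.4, 0.2, 0.6]
width: 0.0001
gripper_force: 0.0
```

Call:
{"api": "arm_command", "payload": {
  "rows": [
    [0, -5, 0, 0, -1],
    [0, -10, 0, 0, -1],
    [0, -15, 0, 0, -1],
    [0, -15, 0, 0, -1]
  ]
}}

```text
t: 26.05
tool_pos: [0.5501, -0.3335, 0.0833]
eef_rot: [0.719, 0.695, -0.0, 0.001]
force: [-0.4, 0.3, 0.5]
width: 0.0006
gripper_force: 0.0
```

Call:
{"api": "arm_command", "payload": {
  "rows": [
    [-3, -3, 0, 0, -1],
    [-4, -6, 0, 0, -1],
    [-4, -9, 0, 0, -1],
    [-4, -9, 0, 0, -1]
  ]
}}

```text
t: 26.38
tool_pos: [0.5421, -0.3374, 0.0814]
eef_rot: [0.719, 0.695, 0.0, 0.002]
force: [1.0, 0.0, 1.8]
width: 0.0005
gripper_force: 1.1
```

Call:
{"api": "arm_command", "payload": {
  "rows": [
    [0, -2, 0, 0, -1],
    [0, -4, 0, 0, -1],
    [0, -4, 0, 0, -1]
  ]
}}

```text
t: 26.63
tool_pos: [0.5417, -0.3376, 0.0817]
eef_rot: [0.719, 0.695, 0.002, 0.005]
force: [10.6, 0.5, -0.1]
width: 0.0004
gripper_force: 4.8
```

The post is firmly at its stop: 10 N of resistance against 1.5 N of friction. On to the lid.

Call:
{"api": "arm_command", "payload": {
  "rows": [
    [0, 15, 0, 0, -1],
    [0, 15, 0, 0, -1],
    [0, 15, -40, 0, -1],
    [0, 15, -80, 0, 0.2],
    [0, 15, -119, 0, 0.2],
    [0, 15, -119, 0, 0.2],
    [0, 15, -119, 0, 0.2],
    [0, 15, -119, 0, 0.2]
  ],
  "grip_force": 8
}}

```text
t: 27.3
tool_pos: [0.5511, -0.3363, 0.199]
eef_rot: [0.719, 0.695, -0.0, -0.001]
force: [-0.3, 0.3, -1.1]
width: 0.026
gripper_force: 0.0
```

Run:
```python
from h import *
print(cur()[0],bot.state()['width']);plan([[(425,-336,200,-3)],[(425,-336,140,-3)]])
```

```text
[ 551.07766354 -336.27957363  199.03462392] 0.02604436809154308
0 (425, -336, 200, -3) [-4, -126, -1, 1] rows 3.0
1 (425, -336, 140, -3) [0, 0, 60, 0] rows 1.4
```

Call:
{"api": "arm_command", "payload": {
  "rows": [
    [-4, -126, 0, 1, 0.2],
    [-4, -126, 0, 1, 0.2],
    [-4, -126, 0, 1, 0.2],
    [-4, -126, 0, 1, 0.2],
    [-4, -126, 0, 1, 0.2],
    [-4, -126, 0, 1, 0.2],
    [-4, -126, 0, 1, 0.2],
    [-4, -126, 0, 1, 0.2]
  ]
}}

```text
t: 27.97
tool_pos: [0.4273, -0.3369, 0.1992]
eef_rot: [0.725, 0.689, 0.0, 0.0]
force: [1.0, 0.3, -0.7]
width: 0.052
gripper_force: 0.0
```

Call:
{"api": "arm_command", "payload": {
  "rows": [
    [0, 0, 30, 0, 0.2],
    [0, 0, 60, 0, 0.2],
    [0, 0, 60, 0, 0.2],
    [0, 0, 60, 0, -1],
    [0, 0, 60, 0, -1],
    [0, 0, 60, 0, -1],
    [0, 0, 60, 0, -1],
    [0, 0, 60, 0, -1]
  ]
}}

```text
t: 28.63
tool_pos: [0.4265, -0.3367, 0.14]
eef_rot: [0.725, 0.689, -0.0, 0.0]
force: [0.5, 0.6, -0.0]
width: 0.0268
gripper_force: 0.0
```

Call:
{"api": "arm_command", "payload": {
  "rows": [
    [0, 0, 0, 0, -1],
    [0, 0, 0, 0, -1],
    [0, 0, 0, 0, -1],
    [0, 0, 0, 0, -1]
  ]
}}

```text
t: 28.97
tool_pos: [0.4261, -0.3367, 0.14]
eef_rot: [0.725, 0.689, -0.0, -0.0]
force: [-1.2, 0.4, 2.1]
width: 0.02
gripper_force: 8.0
```

Call:
{"api": "arm_command", "payload": {
  "rows": [
    [0, 0, 0, 0, -1],
    [0, 0, 0, 0, -1],
    [0, 0, -3, 0, -1],
    [0, 0, -6, 0, -1],
    [0, 0, -10, 0, -1],
    [0, 0, -14, 0, -1],
    [0, 0, -18, 0, -1],
    [0, 0, -22, 0, -1]
  ],
  "grip_force": 40
}}

```text
t: 29.63
tool_pos: [0.426, -0.3363, 0.1617]
eef_rot: [0.725, 0.689, 0.0, -0.001]
force: [-0.1, 0.3, -8.1]
width: 0.0195
gripper_force: 39.9
```

Call:
{"api": "arm_command", "payload": {
  "rows": [
    [0, 0, -5, 0, -1],
    [0, 0, -10, 0, -1],
    [0, 0, -15, 0, -1],
    [0, 0, -22, 0, -1],
    [0, 0, -32, 0, -1],
    [0, 0, -42, 0, -1],
    [0, 0, -52, 0, -1],
    [0, 0, -62, 0, -1]
  ]
}}

```text
t: 30.3
tool_pos: [0.4267, -0.3373, 0.2257]
eef_rot: [0.725, 0.689, -0.0, 0.001]
force: [-0.2, -0.7, -0.8]
width: 0.0196
gripper_force: 39.9
```

Call:
{"api": "arm_command", "payload": {
  "rows": [
    [0, 0, -12, 0, -1],
    [0, 0, -24, 0, -1],
    [0, 0, -36, 0, -1],
    [0, 0, -46, 0, -1],
    [0, 0, -46, 0, -1],
    [0, 0, -46, 0, -1]
  ]
}}

```text
t: 30.8
tool_pos: [0.4265, -0.337, 0.2706]
eef_rot: [0.725, 0.689, -0.0, 0.001]
force: [-0.2, -0.6, -2.2]
width: 0.0196
gripper_force: 39.9
```

Run:
```python
from h import *
im=snap('side','s6');im=cv2.imread('pics/s6.png')
cv2.imwrite('pics/c3.png',cv2.resize(im[30:160,290:430],(560,520),interpolation=cv2.INTER_CUBIC))
print(cur()[0],bot.state()['width']);plan([[(640,-110,270,-5)],[(711,-31,270,-5)],[(711,-31,136,-5)]])
```

```text
[ 426.11448084 -336.5944564   269.78058444] 0.019990255383556654
0 (640, -110, 270, -5) [237, 202, 0, 2] rows 7.5
1 (711, -31, 270, -5) [85, 64, 0, 0] rows 2.6
2 (711, -31, 136, -5) [0, 0, 134, 0] rows 3.2
```

View pics/c3.png

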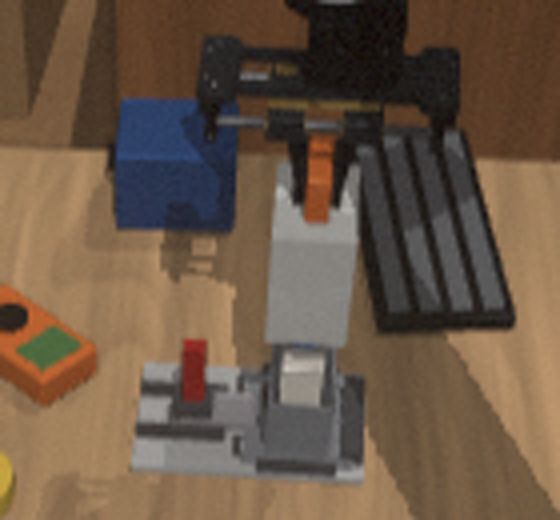

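The lid hangs level in the gripper with the base still seated. The packing's top is visible at crop (303,375).

Call:
{"api": "arm_command", "payload": {
  "rows": [
    [30, 25, 0, 2, -1],
    [60, 51, 0, 2, -1],
    [90, 77, 0, 2, -1],
    [120, 103, 0, 2, -1],
    [150, 128, 0, 2, -1],
    [180, 154, 0, 2, -1],
    [210, 179, 0, 2, -1],
    [237, 202, 0, 2, -1]
  ]
}}

```text
t: 31.52
tool_pos: [0.6408, -0.108, 0.2683]
eef_rot: [0.737, 0.676, -0.0, -0.001]
force: [1.4, -0.4, -0.7]
width: 0.0196
gripper_force: 39.9
```

Call:
{"api": "arm_command", "payload": {
  "rows": [
    [30, 22, 0, 0, -1],
    [60, 44, 0, 0, -1],
    [85, 64, 0, 0, -1],
    [85, 64, 0, 0, -1],
    [85, 64, 0, 0, -1],
    [85, 64, 0, 0, -1]
  ]
}}

```text
t: 32.02
tool_pos: [0.7101, -0.0312, 0.268]
eef_rot: [0.737, 0.676, -0.001, -0.001]
force: [-0.7, 0.6, -0.9]
width: 0.0199
gripper_force: 39.9
```

Call:
{"api": "arm_command", "payload": {
  "rows": [
    [0, 0, 30, 0, -1],
    [0, 0, 60, 0, -1],
    [0, 0, 90, 0, -1],
    [0, 0, 110, 0, -1],
    [0, 0, 120, 0, -1],
    [0, 0, 120, 0, -1],
    [0, 0, 120, 0, -1]
  ]
}}

```text
t: 32.6
tool_pos: [0.711, -0.0322, 0.1499]
eef_rot: [0.737, 0.676, -0.0, -0.0]
force: [1.3, -0.9, -0.3]
width: 0.0198
gripper_force: 39.9
```

Run:
```python
from h import *
im=snap('side','s7');im=cv2.imread('pics/s7.png')
cv2.imwrite('pics/c4.png',cv2.resize(im[100:260,220:380],(560,560),interpolation=cv2.INTER_CUBIC))
print(cur()[0])
c=np.array([711,-31,0])/1000;a=np.radians(-5);R=np.array([[np.cos(a),-np.sin(a)],[np.sin(a),np.cos(a)]])
```

```text
[711.94211711 -32.08993918 151.19851825]
```

View pics/c4.png

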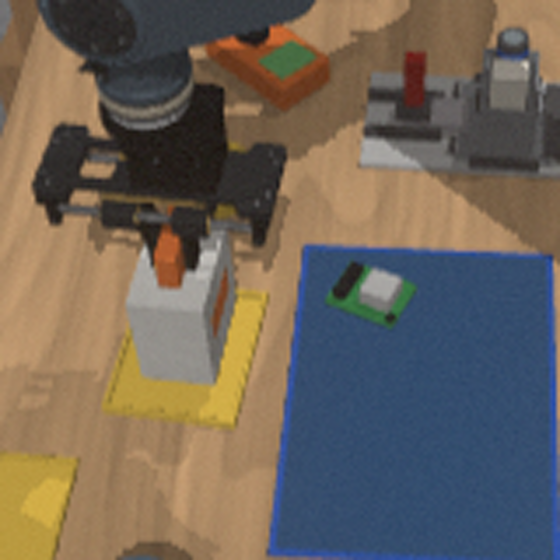

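The lid hangs over the large tray, with its lower rim inside the tray rim in this view. I'll lower it slowly and then release.

Call:
{"api": "arm_command", "payload": {
  "rows": [
    [0, 0, 5, 0, -1],
    [0, 0, 10, 0, -1],
    [0, 0, 13, 0, -1],
    [0, 0, 15, 0, -1],
    [0, 0, 16, 0, -1],
    [0, 0, 16, 0, -1]
  ]
}}

```text
t: 33.15
tool_pos: [0.7112, -0.031, 0.134]
eef_rot: [0.737, 0.676, 0.0, 0.0]
force: [-0.3, 0.1, -0.1]
width: 0.0195
gripper_force: 39.9
```

Call:
{"api": "arm_command", "payload": {
  "rows": [
    [0, 0, 1, 0, -1],
    [0, 0, 1, 0, -1],
    [0, 0, 1, 0, 0.1],
    [0, 0, 1, 0, 0.1],
    [0, 0, 1, 0, 0.1],
    [0, 0, 1, 0, 0.1],
    [0, 0, 1, 0, 0.1],
    [0, 0, 1, 0, 0.1]
  ],
  "grip_force": 10
}}

```text
t: 33.82
tool_pos: [0.7111, -0.0311, 0.1324]
eef_rot: [0.737, 0.676, -0.0, -0.0]
force: [0.4, 0.7, -0.4]
width: 0.046
gripper_force: 0.0
```

Call:
{"api": "arm_command", "payload": {
  "rows": [
    [0, 0, -30, 0, 0.1],
    [0, 0, -70, 0, 0.1],
    [0, 0, -106, 0, 0.1],
    [0, 0, -106, 0, 0.1]
  ]
}}

```text
t: 34.15
tool_pos: [0.7159, -0.0319, 0.2481]
eef_rot: [0.737, 0.676, 0.005, 0.007]
force: [1.8, -0.5, 1.4]
width: 0.048
gripper_force: 0.0
```

Run:
```python
from h import *
im=snap('side','s8');snap('top','t8');im=cv2.imread('pics/s8.png');t=cv2.imread('pics/t8.png')
cv2.imwrite('pics/c5.png',np.hstack([cv2.resize(im[90:220,240:390],(450,390),interpolation=cv2.INTER_CUBIC),cv2.resize(t[215:300,415:485],(321,390),interpolation=cv2.INTER_CUBIC)]))
print(cur()[0])
b=np.array([426.3,-336.7]);a=np.radians(-3)
for sx,sy,z in((0,28,106),(0,-20,106)):
    p=b+[np.cos(a)*sx-np.sin(a)*sy,np.sin(a)*sx+np.cos(a)*sy]
    print(p,proj('side',[*p/1000,.106]),proj('top',[*p/1000,.106]))
```

```text
[712.31707949 -31.30288355 241.31265841]
[ 427.76540677 -308.73837303] [[364.87478083 119.06275948]] [[446.3804056 273.5620463]]
[ 425.25328088 -356.6725907 ] [[365.60286784 109.68490868]] [[465.11804325 275.10028977]]
```

View pics/c5.png

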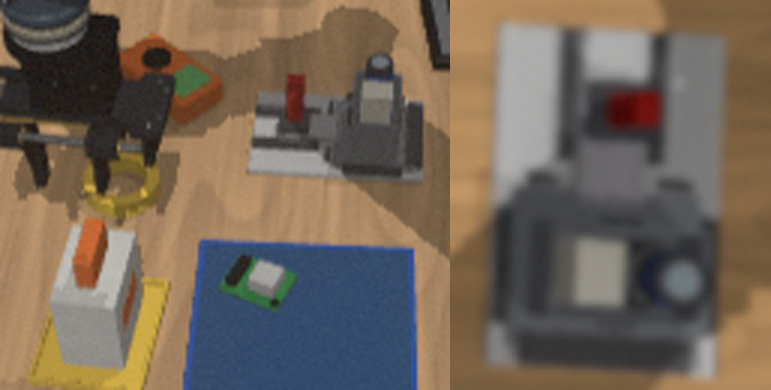

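The lid stands flat in the tray (crop 95,290), and the base shows both contents: packing top at top-view crop (600,272), camera top at (683,280). The clamp is home. I'll locate both, and look in the bin for free floor.

Run:
```python
from h import *
t=cv2.imread('pics/t8.png')
cv2.imwrite('pics/c6.png',cv2.resize(t[220:310,155:240],(510,540),interpolation=cv2.INTER_CUBIC))
P=plane('top',[[447.6,274.4]],.106)[0]*1000;C=plane('top',[[465.8,276]],.106)[0]*1000
print('pack',P,'cam',C)
P2=plane('side',[[240+376/3,90+92/3],[240+379/3,90+65/3]],.106)*1000;print('side',P2)
print(proj('top',[[.39,.31,.03],[.475,.35,.03]]))
plan([[(570,-170,240,-3)],[(425.5,-311,200,-3)],[(425.5,-311,98,-3)]])
```

```text
pack [ 425.7279268  -311.87241721  106.        ] cam [ 423.01991109 -358.42527206  106.        ]
side [[ 426.22838963 -300.82979632  106.        ]
 [ 422.76637058 -346.51582689  106.        ]]
[[210.50613247 279.75330282]
 [197.3168335  247.83313715]]
0 (570, -170, 240, -3) [-150, -130, 1, -2] rows 4.8
1 (426, -311, 200, -3) [-149, -137, 40, 0] rows 4.9
2 (426, -311, 98, -3) [0, 0, 102, 0] rows 2.5
```

View pics/c6.png

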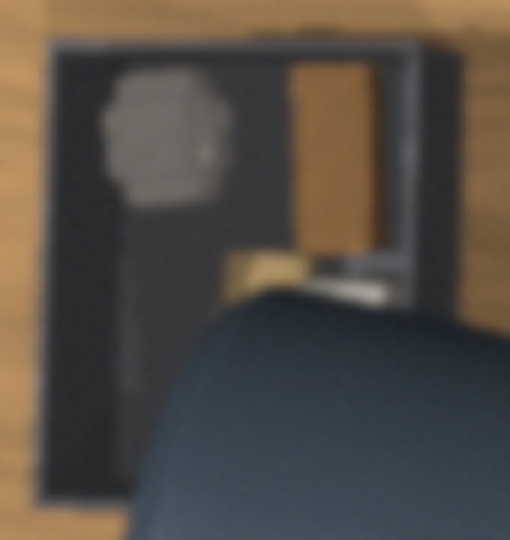

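The bin crop shows the ball at upper left, the wad at upper right, and the offcut and foam at lower right. The strip at lower left, around (150,340), is free floor for the packing.

Call:
{"api": "arm_command", "payload": {
  "rows": [
    [-150, -130, 0, -2, 0.3],
    [-150, -130, 0, -2, 0.3],
    [-150, -130, 0, -2, 0.3],
    [-150, -130, 0, -2, 0.3],
    [-150, -130, 0, -2, 0.3],
    [-150, -130, 0, -2, 0.3]
  ]
}}

```text
t: 34.75
tool_pos: [0.5632, -0.1724, 0.2365]
eef_rot: [0.727, 0.687, -0.002, -0.003]
force: [-0.1, -0.2, -1.0]
width: 0.0566
gripper_force: 0.0
```

Call:
{"api": "arm_command", "payload": {
  "rows": [
    [-149, -137, 0, 0, 0.4],
    [-149, -137, 0, 0, 0.4],
    [-149, -137, 0, 0, 0.4],
    [-149, -137, 0, 0, 0.4],
    [-149, -137, 0, 0, 0.4],
    [-149, -137, 40, 0, 0.4],
    [-149, -137, 40, 0, 0.4],
    [-149, -137, 40, 0, 0.4]
  ]
}}

```text
t: 35.42
tool_pos: [0.4228, -0.3094, 0.1961]
eef_rot: [0.725, 0.688, 0.0, -0.004]
force: [-0.0, -0.1, 1.2]
width: 0.0609
gripper_force: 0.0
```

Run:
```python
from h import *
print(cur()[0],bot.state()['width']);plan([[(425.5,-311.5,98,-3)]])
```

```text
[ 422.7604343  -309.41392061  196.14789741] 0.060920831864872155
0 (426, -312, 98, -3) [-2, 3, 98, 0] rows 2.4
```

Call:
{"api": "arm_command", "payload": {
  "rows": [
    [-2, 2, 0, 0, 0.4],
    [-2, 2, 40, 0, 0.4],
    [-2, 2, 80, 0, 0.4],
    [-2, 2, 100, 0, 0.4],
    [-2, 2, 100, 0, 0.4],
    [-2, 2, 100, 0, -1],
    [-2, 2, 100, 0, -1],
    [-2, 2, 100, 0, -1]
  ]
}}

```text
t: 36.08
tool_pos: [0.4279, -0.3143, 0.1009]
eef_rot: [0.725, 0.689, -0.0, 0.002]
force: [0.5, 0.6, 0.5]
width: 0.0481
gripper_force: 0.0
```

Call:
{"api": "arm_command", "payload": {
  "rows": [
    [0, 0, 0, 0, -1],
    [0, 0, 0, 0, -1],
    [0, 0, 0, 0, -1],
    [0, 0, 0, 0, -1]
  ]
}}

```text
t: 36.42
tool_pos: [0.427, -0.3141, 0.1002]
eef_rot: [0.725, 0.689, 0.0, 0.002]
force: [0.3, 0.7, 7.3]
width: 0.036
gripper_force: 10.0
```

Call:
{"api": "arm_command", "payload": {
  "rows": [
    [0, 0, -10, 0, -1],
    [0, 0, -25, 0, -1],
    [0, 0, -45, 0, -1],
    [0, 0, -70, 0, -1],
    [0, 0, -95, 0, -1],
    [0, 0, -120, 0, -1],
    [0, 0, -150, 0, -1],
    [0, 0, -150, 0, -1]
  ]
}}

```text
t: 37.08
tool_pos: [0.4283, -0.3157, 0.2548]
eef_rot: [0.725, 0.689, -0.0, 0.006]
force: [0.9, -1.5, 0.2]
width: 0.0357
gripper_force: 10.0
```

Run:
```python
from h import *
print(cur()[0],bot.state()['width']);plan([[(450,-90,250,-1)],[(440,150,250,0)],[(395,382,250,0)]])
```

```text
[ 428.33448463 -315.6675174   254.84115698] 0.035675449602662945
0 (450, -90, 250, -1) [226, 10, 5, -2] rows 5.4
1 (440, 150, 250, 0) [240, -14, 0, -1] rows 5.8
2 (395, 382, 250, 0) [232, -44, 0, 0] rows 5.7
```

Call:
{"api": "arm_command", "payload": {
  "rows": [
    [30, 1, 0, -2, -1],
    [65, 3, 0, -2, -1],
    [100, 5, 0, -2, -1],
    [135, 7, 0, -2, -1],
    [170, 8, 0, -2, -1],
    [200, 9, 0, -2, -1],
    [226, 10, 0, -2, -1]
  ]
}}

```text
t: 37.67
tool_pos: [0.4468, -0.0859, 0.2487]
eef_rot: [0.713, 0.702, -0.0, -0.001]
force: [0.0, -0.1, 0.5]
width: 0.0359
gripper_force: 10.0
```

Call:
{"api": "arm_command", "payload": {
  "rows": [
    [35, -2, 0, -1, -1],
    [70, -4, 0, -1, -1],
    [105, -6, 0, -1, -1],
    [140, -8, 0, -1, -1],
    [175, -10, 0, -1, -1],
    [210, -12, 0, -1, -1],
    [240, -14, 0, -1, -1]
  ]
}}

```text
t: 38.25
tool_pos: [0.4366, 0.154, 0.2488]
eef_rot: [0.706, 0.708, -0.0, -0.0]
force: [0.4, 0.3, -0.1]
width: 0.0359
gripper_force: 10.0
```

Call:
{"api": "arm_command", "payload": {
  "rows": [
    [35, -7, 0, 0, -1],
    [70, -14, 0, 0, -1],
    [105, -20, 0, 0, -1],
    [140, -27, 0, 0, -1],
    [175, -33, 0, 0, -1],
    [210, -40, 0, 0, -1],
    [232, -44, 0, 0, -1],
    [232, -44, 0, 0, -1]
  ]
}}

```text
t: 38.92
tool_pos: [0.3921, 0.3878, 0.2488]
eef_rot: [0.705, 0.709, 0.001, -0.001]
force: [0.3, -0.1, -0.3]
width: 0.0358
gripper_force: 10.0
```

Run:
```python
from h import *
print(cur()[0],bot.state()['width']);plan([[(395,382,250,0)],[(395,382,125,0)]])
im=snap('side','s9');im=cv2.imread('pics/s9.png')
cv2.imwrite('pics/c7.png',cv2.resize(im[170:360,280:440],(480,570),interpolation=cv2.INTER_CUBIC))
```

```text
[392.06965943 387.8010699  248.7583367 ] 0.035810866895018154
0 (395, 382, 250, 0) [-6, 3, -1, 0] rows 0.2
1 (395, 382, 125, 0) [0, 0, 125, 0] rows 3.0
```

View pics/c7.png

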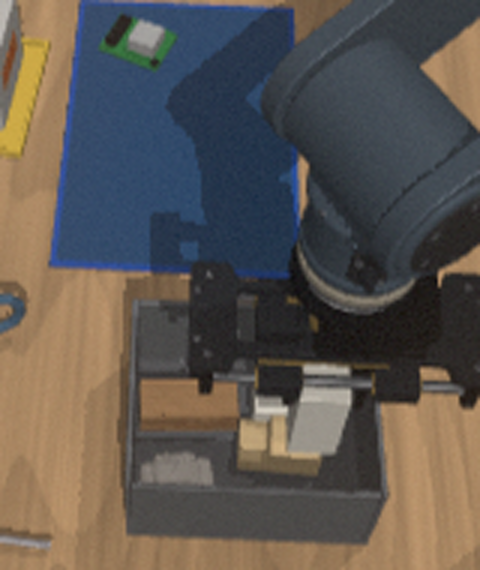

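The packing (crop 320,400) hangs over the bin's front-right free area, and I'm lowering it there.

Call:
{"api": "arm_command", "payload": {
  "rows": [
    [-4, 2, 0, 0, -1],
    [-4, 2, 35, 0, -1],
    [-4, 2, 70, 0, -1],
    [-4, 2, 105, 0, -1],
    [-4, 2, 120, 0, -1],
    [-4, 2, 120, 0, -1],
    [-4, 2, 120, 0, 0.3],
    [-4, 2, 120, 0, 0.3]
  ]
}}

```text
t: 39.63
tool_pos: [0.3966, 0.3795, 0.1299]
eef_rot: [0.707, 0.707, 0.001, 0.0]
force: [0.4, 1.0, 0.1]
width: 0.0426
gripper_force: 0.0
```

Call:
{"api": "arm_command", "payload": {
  "rows": [
    [0, 0, 0, 0, 0.3],
    [0, 0, 0, 0, 0.3],
    [0, 0, 0, 0, 0.3],
    [0, 0, -40, 0, 0.3],
    [0, 0, -80, 0, 0.3],
    [0, 0, -120, 0, 0.3],
    [0, 0, -120, 0, 0.3]
  ]
}}

```text
t: 40.22
tool_pos: [0.3993, 0.383, 0.2571]
eef_rot: [0.706, 0.708, 0.009, 0.002]
force: [0.4, 0.7, -0.4]
width: 0.0566
gripper_force: 0.0
```

Call:
{"api": "arm_command", "payload": {
  "rows": [
    [-240, 40, 0, 0, 0.3],
    [-240, 40, 0, 0, 0.3],
    [-240, 40, 0, 0, 0.3],
    [-240, 40, 0, 0, 0.3],
    [-240, 40, 0, 0, 0.3],
    [-240, 40, 0, 0, 0.3],
    [-240, 40, 0, 0, 0.3]
  ]
}}

```text
t: 40.8
tool_pos: [0.4371, 0.135, 0.2493]
eef_rot: [0.709, 0.706, 0.0, 0.002]
force: [-0.5, 0.7, 0.4]
width: 0.0566
gripper_force: 0.0
```

Run:
```python
from h import *
print(cur()[0],bot.state()['width'])
im=snap('side','s10');im=cv2.imread('pics/s10.png');t=snap('top','t10');t=cv2.imread('pics/t10.png')
cv2.imwrite('pics/c8.png',np.hstack([cv2.resize(im[250:355,305:425],(456,400),interpolation=cv2.INTER_CUBIC),cv2.resize(t[245:295,430:482],(344,400),interpolation=cv2.INTER_CUBIC)]))
plan([[(450,-90,240,0)],[(423,-357,240,-3)],[(423,-357,98,-3)]])
```

```text
[437.11858967 135.04647352 249.31617252] 0.05659210419274832
0 (450, -90, 240, 0) [-229, 15, 9, 0] rows 5.5
1 (423, -357, 240, -3) [-267, -27, 0, 3] rows 6.4
2 (423, -357, 98, -3) [0, 0, 142, 0] rows 3.4
```

View pics/c8.png

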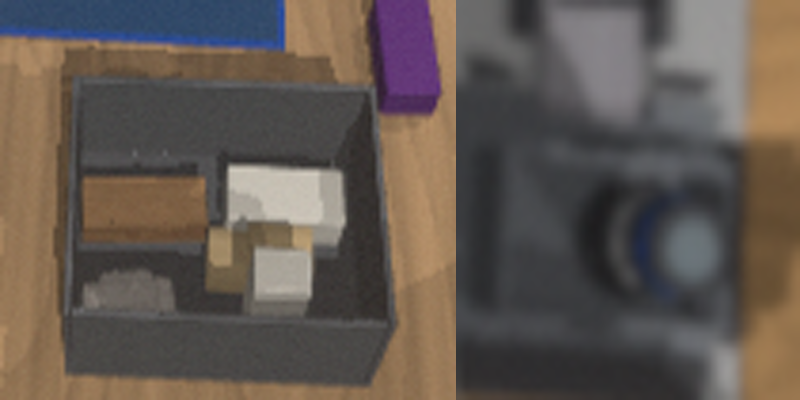

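The packing stands in the bin with the four scraps. In the box crop the camera top is at (688,248), about (423,-357) mm.

Call:
{"api": "arm_command", "payload": {
  "rows": [
    [-229, 15, 0, 0, 0.3],
    [-229, 15, 0, 0, 0.3],
    [-229, 15, 0, 0, 0.3],
    [-229, 15, 0, 0, 0.3],
    [-229, 15, 0, 0, 0.3],
    [-229, 15, 0, 0, 0.3],
    [-229, 15, 0, 0, 0.3]
  ],
  "grip_force": 25
}}

```text
t: 41.48
tool_pos: [0.4529, -0.0918, 0.2491]
eef_rot: [0.707, 0.707, 0.0, 0.002]
force: [-0.2, 0.5, 0.7]
width: 0.0563
gripper_force: 0.0
```

Call:
{"api": "arm_command", "payload": {
  "rows": [
    [-267, -27, 0, 3, 0.3],
    [-267, -27, 0, 3, 0.3],
    [-267, -27, 0, 3, 0.3],
    [-267, -27, 0, 3, 0.3],
    [-267, -27, 0, 3, 0.3],
    [-267, -27, 0, 3, 0.3],
    [-267, -27, 0, 3, 0.3],
    [-267, -27, 0, 3, 0.3]
  ]
}}

```text
t: 42.15
tool_pos: [0.4256, -0.3588, 0.2487]
eef_rot: [0.725, 0.688, -0.0, 0.002]
force: [-0.0, 0.8, 0.7]
width: 0.0565
gripper_force: 0.0
```

Call:
{"api": "arm_command", "payload": {
  "rows": [
    [0, 0, 40, 0, 0.3],
    [0, 0, 80, 0, 0.3],
    [0, 0, 80, 0, 0.3],
    [0, 0, 80, 0, 0.3]
  ]
}}

```text
t: 42.48
tool_pos: [0.424, -0.352, 0.167]
eef_rot: [0.724, 0.69, 0.001, -0.004]
force: [-0.2, -0.3, 0.4]
width: 0.0567
gripper_force: 0.0
```

Run:
```python
from h import *
print(cur()[0],bot.state()['width'])
plan([[(423.5,-357,97,-3)]])
```

```text
[ 423.99292175 -351.97565961  167.00442972] 0.056664898816031095
0 (424, -357, 97, -3) [-5, 0, 70, 0] rows 1.7
```

Call:
{"api": "arm_command", "payload": {
  "rows": [
    [-4, 0, 0, 0, 0.3],
    [-4, 0, 35, 0, 0.3],
    [-4, 0, 71, 0, 0.3],
    [-4, 0, 71, 0, 0.3],
    [-4, 0, 71, 0, -1],
    [-4, 0, 71, 0, -1],
    [-4, 0, 71, 0, -1],
    [-4, 0, 71, 0, -1]
  ]
}}

```text
t: 43.15
tool_pos: [0.4253, -0.3612, 0.1005]
eef_rot: [0.725, 0.689, -0.0, 0.003]
force: [-0.0, 0.0, 0.2]
width: 0.0375
gripper_force: 0.0
```

Call:
{"api": "arm_command", "payload": {
  "rows": [
    [0, 0, 0, 0, -1],
    [0, 0, 0, 0, -1],
    [0, 0, 0, 0, -1],
    [0, 0, 0, 0, -1]
  ]
}}

```text
t: 43.48
tool_pos: [0.4247, -0.3609, 0.0997]
eef_rot: [0.725, 0.689, -0.0, 0.002]
force: [-1.4, 0.0, 7.5]
width: 0.0308
gripper_force: 25.0
```

Call:
{"api": "arm_command", "payload": {
  "rows": [
    [0, 0, -5, 0, -1],
    [0, 0, -15, 0, -1],
    [0, 0, -30, 0, -1],
    [0, 0, -50, 0, -1],
    [0, 0, -70, 0, -1],
    [0, 0, -90, 0, -1],
    [0, 0, -105, 0, -1],
    [0, 0, -110, 0, -1]
  ]
}}

```text
t: 44.15
tool_pos: [0.4249, -0.3608, 0.2108]
eef_rot: [0.725, 0.689, -0.0, 0.003]
force: [0.5, 0.2, -0.7]
width: 0.0308
gripper_force: 25.0
```

Run:
```python
from h import *
print(cur()[0],bot.state()['width'])
plan([[(455,-120,210,-3)],[(480,15,210,-3)],[(480,15,105,-3)]])
```

```text
[ 424.94448006 -360.84365446  210.81864664] 0.03080012458613324
0 (455, -120, 210, -3) [242, 18, 1, 0] rows 5.8
1 (480, 15, 210, -3) [136, 18, 0, 0] rows 3.3
2 (480, 15, 105, -3) [0, 0, 105, 0] rows 2.5
```

Call:
{"api": "arm_command", "payload": {
  "rows": [
    [30, 2, 0, 0, -1],
    [62, 5, 0, 0, -1],
    [95, 7, 0, 0, -1],
    [128, 10, 0, 0, -1],
    [160, 12, 0, 0, -1],
    [192, 14, 0, 0, -1],
    [222, 16, 0, 0, -1],
    [242, 18, 0, 0, -1]
  ]
}}

```text
t: 44.82
tool_pos: [0.4531, -0.1161, 0.2074]
eef_rot: [0.724, 0.689, -0.0, -0.001]
force: [-0.1, 0.1, -2.6]
width: 0.0307
gripper_force: 25.0
```

Call:
{"api": "arm_command", "payload": {
  "rows": [
    [30, 4, 0, 0, -1],
    [60, 8, 0, 0, -1],
    [90, 12, 0, 0, -1],
    [116, 15, 0, 0, -1],
    [136, 18, 0, 0, -1],
    [136, 18, 0, 0, -1],
    [136, 18, 0, 0, -1]
  ]
}}

```text
t: 45.4
tool_pos: [0.4789, 0.0166, 0.2075]
eef_rot: [0.724, 0.69, -0.0, -0.0]
force: [0.2, 0.1, -1.5]
width: 0.0307
gripper_force: 25.0
```

Call:
{"api": "arm_command", "payload": {
  "rows": [
    [0, 0, 30, 0, -1],
    [0, 0, 60, 0, -1],
    [0, 0, 85, 0, -1],
    [0, 0, 100, 0, -1],
    [0, 0, 107, 0, -1],
    [0, 0, 107, 0, -1],
    [0, 0, 107, 0, -1]
  ]
}}

```text
t: 45.98
tool_pos: [0.4795, 0.015, 0.1008]
eef_rot: [0.725, 0.689, -0.0, 0.0]
force: [0.2, -0.6, -0.9]
width: 0.0305
gripper_force: 25.0
```

Run:
```python
from h import *
print(cur()[0],bot.state()['width'],bot.state()['force'])
im=snap('side','s11');im=cv2.imread('pics/s11.png')
cv2.imwrite('pics/c9.png',cv2.resize(im[110:270,260:420],(560,560),interpolation=cv2.INTER_CUBIC))
```

```text
[479.52747533  14.96231647 100.81594377] 0.03054584431695228 [ 0.24026513 -0.55622652 -0.94315023]
```

View pics/c9.png

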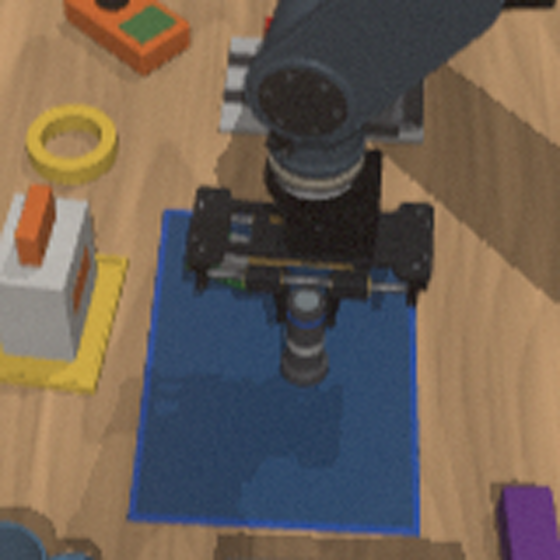

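The camera hangs upright (crop 305,340) just above the mat.

Call:
{"api": "arm_command", "payload": {
  "rows": [
    [0, 0, 3, 0, -1],
    [0, 0, 5, 0, -1],
    [0, 0, 7, 0, -1],
    [0, 0, 7, 0, -1],
    [0, 0, 7, 0, -1]
  ]
}}

```text
t: 46.45
tool_pos: [0.4793, 0.0158, 0.0938]
eef_rot: [0.725, 0.689, 0.0, 0.0]
force: [-0.4, 0.3, -1.9]
width: 0.0308
gripper_force: 25.0
```

Call:
{"api": "arm_command", "payload": {
  "rows": [
    [0, 0, 1, 0, -1],
    [0, 0, 1, 0, -1],
    [0, 0, 1, 0, -1]
  ]
}}

```text
t: 46.7
tool_pos: [0.4795, 0.0157, 0.0928]
eef_rot: [0.725, 0.689, 0.0, 0.0]
force: [0.3, -0.1, -1.1]
width: 0.031
gripper_force: 25.0
```

Call:
{"api": "arm_command", "payload": {
  "rows": [
    [0, 0, 1, 0, -1],
    [0, 0, 1, 0, -1],
    [0, 0, 1, 0, -1]
  ]
}}

```text
t: 46.95
tool_pos: [0.4794, 0.0158, 0.0927]
eef_rot: [0.725, 0.689, 0.0, 0.0]
force: [-1.8, 1.2, 8.4]
width: 0.0308
gripper_force: 25.0
```

Contact with the mat, so I'll release and retreat.

Call:
{"api": "arm_command", "payload": {
  "rows": [
    [0, 0, 0, 0, 0.3],
    [0, 0, 0, 0, 0.3],
    [0, 0, 0, 0, 0.3],
    [0, 0, 0, 0, 0.3],
    [0, 0, 0, 0, 0.3],
    [0, 0, 0, 0, 0.3]
  ]
}}

```text
t: 47.45
tool_pos: [0.4792, 0.0157, 0.0915]
eef_rot: [0.725, 0.689, -0.0, -0.0]
force: [0.5, -0.4, -0.2]
width: 0.0557
gripper_force: 0.0
```

Call:
{"api": "arm_command", "payload": {
  "rows": [
    [0, 0, -30, 0, 0.3],
    [0, 0, -70, 0, 0.3],
    [0, 0, -110, 0, 0.3],
    [0, 0, -150, 0, 0.3],
    [0, 0, -150, 0, 0.3]
  ]
}}

```text
t: 47.87
tool_pos: [0.4838, 0.015, 0.2486]
eef_rot: [0.725, 0.689, 0.004, 0.006]
force: [-0.1, -1.0, -0.1]
width: 0.0563
gripper_force: 0.0
```

Call:
{"api": "arm_command", "payload": {
  "rows": [
    [-180, -20, 0, 0, 0.3],
    [-180, -20, 0, 0, 0.3],
    [-180, -20, 0, 0, 0.3],
    [-180, -20, 0, 0, 0.3],
    [-180, -20, 0, 0, 0.3],
    [-180, -20, 0, 0, 0.3],
    [-180, -20, 0, 0, 0.3]
  ]
}}

```text
t: 48.45
tool_pos: [0.4496, -0.1634, 0.241]
eef_rot: [0.726, 0.688, 0.0, -0.001]
force: [-0.2, 1.1, 0.0]
width: 0.0565
gripper_force: 0.0
```

Run:
```python
from h import *
snap('side','s12')
print(cur()[0])
```

```text
[ 449.58420055 -162.39338978  241.07256848]
```

View pics/s12.png

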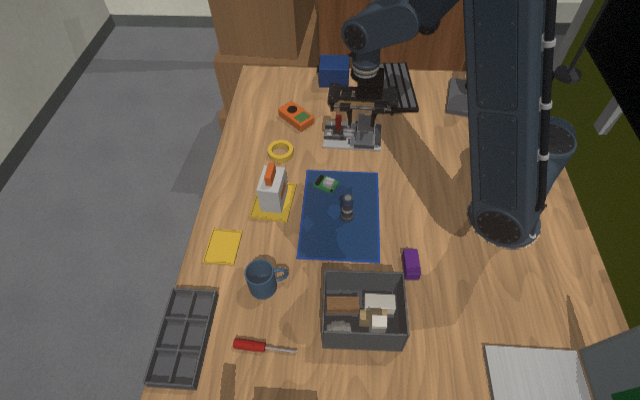

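The camera stands upright on the mat (347,207), the lid is in the tray (272,188), all the debris is in the bin, the clamp is home, and the arm is clear.

```bash
python3 -c "
from cell import bot
print(bot.job_done())"
```

```text
the job is handed in; nothing more can be done
None
```

The job is handed in, with no verdict returned: foam, ball, wad, offcut and packing block are in the bin (no channel was present), the clamp is home, the lid is flat in the yellow tray, and the camera stands upright on the mat.

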